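Stand an idler shaft in the lever vise

ROBOT

A 6-joint arm with a two-finger parallel gripper is mounted at the origin on the work surface. World frame = base frame: x ahead of the robot, y to its left, z up, the work surface at z = 0. Lengths are in mm, angles in rad, forces in N, time in s.
With the tool pointing down it reaches from about 275 to 750 mm from the base axis. Payload 10.2 kg.
Tool frame: the origin (TCP) lies at the very end of the fingers, on their centre line; the grasp point (between the pads) lies 19 mm behind it; y points along the fingers, x is the direction in which the jaws open and shut, and the axes are right-handed (so a half turn about y gives the same grasp; the last joint's range is limited). The gripper opens to 85 mm and grips with 20 to 120 N. Pads are 22 mm wide; open, the fingers measure 114 mm over their backs; the gripper's body (76 mm by 85 mm) begins 54 mm behind the grasp point. The pads swing forward as they close: fully open they stand 13 mm farther back than shut.
Start: joints at [-1.533, 0.313, 1.498, -0, 1.331, -0.223], TCP at [135.36, -507.256, 231.294] pointing down, gripper open.
Joint ranges: [-2.94, 2.94], [-0.97, 2.17], [0.19, 2.56], [-1.23, 4.37], [0.02, 3.11], [-2.88, 2.88]. Speed limits (rad/s): [2.39, 2.39, 3.01, 3.14, 3.14, 3.14].

INTERFACE

Orientations are given as a unit quaternion [w, x, y, z].
In Python, from rig import telemetry, imaging, ctrl gives the robot as it stands.
- The arm moves only by the shell command python3 -m handwheel 'ROWS' [FORCE]. ROWS is JSON, a list of rows, each an object with "delta_pos": the shift along the tool's x, y, z in cm, a list of three; "twist": the turn, a rotation vector about the tool's x, y, z in rad, a list of three; "jaw": the opening, from 0 (shut) to 1 (fully open). A call has exactly 10 rows; each row is the pose to reach, as a shift and turn from the pose commanded when the call began, along the tool's axes at that moment; what a row does not reach only later rows make up. A row lasts 1/12 s, in which the tool goes at most 41.7 mm and 7.16 degrees, less where a joint would pass 70% of its speed; a pose out of reach is approached as far as the arm can. A call with a gripper value outside its range is refused whole. The fingers move at their own pace and stop on an object; FORCE is the grip in N (left out, the last holds). Time passes only in rows, so rows that repeat a pose let the fingers close, or fill a call up. It gives the time, the measured TCP pose, the force and the opening at its end, in the units of the state.
- telemetry.sense(): the state, without advancing time (a new reading comes with each control period).
- imaging.capture(name): name is "scene" or "side" or "wrist"; returns a dict with "frame" (420x560x3 uint8, red, green, blue), "z_map" (420x560 float32, mm along the optical axis (not along the pixel's ray), 0 where there is no reading), "fx", "fy", "cx", "cy" (pixels), "rvec" (rotation vector, rad) and "tvec" (3), from world to camera coordinates, as OpenCV has them. Camera axes: x right, y down, z forward; pixel columns grow to the right and rows downward; lengths in mm; the calibration is good to about 2 mm. The wrist camera is an equidistant fisheye: a pixel r from the principal point sees the ray r / f radians off the axis. A picture is of the moment at which its call begins.
- ctrl.finish_job(): hands the job in, once; it reports no verdict.
The state is a dict: "time_s": time; "joints": joint angles; "dq": joint speeds; "tau": joint torques, N m; "eef_pos": TCP position; "ee_rot": TCP orientation; "force": force on the tool from outside, world axes, zero at the start; "wrist_torque": the same for the moment, N m; "grip_width": opening from 0.0 (shut) to 1.0 (fully open).
Only numpy, scipy, OpenCV 4.12 (cv2) and the standard library are available. Lean on these libraries where they do the work, as an engineer would, in place of code of your own. Each camera call takes 0.05 s, during which the arm holds its last target.

TASK

Take the greasy idler shaft near its threaded end, lift it out of the rack past the deck above, and ease your grip in mid-air so that it swings down and hangs plumb from the fingers. Stand it gently between the open jaws of the vise, threaded end up, foot on the guide, and let go; then press the vise lever down until the shaft is clamped tight and upright in the V. Keep the shaft off the bench, and leave the other shaft, the hammer, the red bearing seat and the tin of locknuts alone.

Things in the scene. Friction and masses are not known exactly. Their poses are not given: they have to be found in the camera images.
- shaft_center (a point): Greasy dark-brown steel idler shaft, 20 mm in diameter, 160 mm long, 0.33 to 0.45 kg, with a brass-coloured 19 mm long, 18 mm thick threaded end. It lies level on two V-saddles of the rack, in the front row, 25 mm in front of the deck's edge and 120 mm below it. Point: middle of its axis (about its centre of mass); its y axis runs along the shaft from the plain end to the threaded end.
- shaft_thread (a point): Centre of the end face of the brass-coloured threaded end of the greasy shaft, 80 mm from its middle. On the rack a V-saddle holds it 55 to 75 mm behind this point; the first 50 mm stand free all round. Gripped about 33 mm behind this point it stays level at 55 N or more, turns down by its own weight as the grip is eased to some 16 to 6 N, and slides out of the fingers at 3 to 4 N.
- spare_center (a point): Bright steel shaft of the same size in the rear row, 95 mm behind the greasy one; leave it alone. Point: middle of its axis.
- rack: Grey steel stock rack bolted to the bench. Origin: bench height, 50 mm behind the greasy shaft's axis. x: level, square to the shafts, from the open side (it faces the middle of the bench) to the rear; y: along the shafts, to the threaded ends; z up. Shaft axes 80 mm high, the greasy one at x = -50. Parts deck above, 210 to 227 mm high: x = -15 to 95, y = -122 to 122 mm; uprights only at x = 75 to 95, y = +-117 mm.
- nut_tin: Aluminium tin, 70 x 150 x 22 mm, with three black locknuts, on the deck of the rack; leave it alone. Origin: centre of its underside.
- vise: Dark grey lever vise bolted to the bench, its bed level. Origin: under the place where a clamped 20 mm shaft has its axis, at bench height. x: direction in which the moving jaw (on the arm's side) closes towards the fixed jaw; z up. Jaws 90 mm wide (y), tops 119 mm high. Fixed jaw: flat face at x = +5 mm with an upright 90 degree V groove, 18 mm wide, 9 mm deep, at y = 0.
- vise_seat (a point): Centre of the foot of a clamped shaft: on top of the flat steel guide of the vise, 64 mm above the bench, axes as the vise. Over it the jaws stand open 27 mm (moving jaw face at x = -22 mm); a 20 mm shaft stands free with its axis at about x = -7, y = 0 mm. The guide is 48 mm wide (y = -24 to 24 mm).
- vise_guide: Flat bright guide of the vise on which the shaft's foot rests; same origin and axes as the vise, top 64 mm above the bench.
- vise_jaw: Moving jaw of the vise, 90 mm wide, its face 54 mm high, on the arm's side. It slides along the vise's x, driven only by the lever: 20 mm of travel per radian.
- vise_lever (a joint): Clamping lever of the vise, turning in an upright plane. 0: raised 42 degrees above level, jaws open 27 mm. Grows (to 0.85 at most) as the lever is pressed down towards the arm. An empty vise closes further; on a 20 mm shaft standing in the V the lever comes up hard at about 0.6 (8 degrees above level). Stiff: 3 to 6 N at the ball moves it, 10 to 15 N clamps firmly; it stays where it is left.
- lever_ball (a point): Centre of the black ball, 30 mm in diameter, at the end of the vise lever, 150 mm from the lever's pivot.
- lever_pivot (a point): Pivot of the vise lever, 45 mm above the bench, at x = -45, y = +66 mm from the vise's origin. The lever swings about the vise's y axis, its ball reaching from the pivot upwards and along the vise's -x.
- hammer_center (a point): Copper hammer with a 27 cm long wooden handle lying on the bench; leave it alone. Point: near its head, on the handle's axis.
- seat_center (a point): Red polymer bearing seat, a stepped cup 88 mm wide and 42 mm high on the bench; leave it alone. Point: its centre.
Things that resemble listed ones, but are neither listed nor needed, are in the scene too. Of the things like the part that bears shaft_center, leave any that is green or turquoise; of the rest the larger one is meant.

How it is judged (in metres and radians):
On the way, in this order (a step that is already met when the one before it is completed fails the run):
1. the greasy shaft hangs upright from the fingers, threaded end up, touching nothing else (angle between the y axis of shaft_center and the z axis of vise, either way round below 0.3 rad and height (world z) of shaft_thread above 0.23 m and contact force between the fingers and shaft above 1 N and contact force between shaft and rack below 0.1 N and contact force between shaft and vise below 0.1 N), for 0.2 s.
2. the shaft stands between the jaws with its foot on the guide, upright, out of the fingers, the vise still open (z of shaft_center in the frame of vise_seat below 0.084 m and horizontal distance between shaft_center and vise_seat below 0.025 m and angle between the y axis of shaft_center and the z axis of vise, either way round below 0.3 rad and contact force between the fingers and shaft below 0.1 N and value of joint vise_lever below 0.3 rad), for 0.2 s.
At the end, for the whole second after the job is handed in: The greasy shaft is clamped in the vise: threaded end up, upright within 3 degrees, standing on the guide (not more than 4 mm above it), its middle within 4 mm of the axis of the V, the moving jaw pressing on it with more than 8 N, at rest (angle between the y axis of shaft_center and the z axis of vise, either way round below 0.05 rad and height (world z) of shaft_thread above 0.21 m and z of shaft_center in the frame of vise_seat below 0.084 m and horizontal distance between shaft_center and vise_seat below 0.004 m and contact force between vise_jaw and shaft above 8 N and linear speed of shaft below 0.02 m/s); the robot touches nothing.
It fails at once if the shaft is dropped into the vise (faster than 0.3 m/s between the jaws) or forced onto its guide (over 45 N) (contact force between shaft and vise_guide above 45 N or (horizontal distance between shaft_center and vise_seat below 0.03 m and z of shaft_center in the frame of vise_seat below 0.135 m and linear speed of shaft above 0.3 m/s)).
It fails at once if the shaft touches the bench (contact force between shaft and table above 0.5 N).
It fails at once if the other shaft, the hammer, the red bearing seat or the tin of locknuts is moved by more than 25 mm (distance of any of spare_center, hammer_center, seat_center, nut_tin from where it was at the start of the episode above 0.025 m).
It also fails if it takes over 72 s, if anything falls off the work surface, if the arm or the gripper's body presses on something with over 40 N, if the wrist force passes 120 N, or if a joint passes its speed limit or range.

## Working session

There is one attempt and no reset: what is moved stays moved. The work goes in short steps, Python scripts to look and compute and a shell command to move; the robot and the scene stay as the last step left them, time stands still between calls to the robot, and variables do not carry over. Pictures are saved under pics/ and viewed, and the job is handed in when it is done.

```bash
ls; mkdir -p pics; cat > h.py <<'E'
import numpy as np, cv2
from rig import telemetry, imaging, ctrl
def cap(n,fn):
    c=imaging.capture(n); np.savez('pics/'+fn+'.npz',**c)
    cv2.imwrite('pics/'+fn+'.png',c['frame'][:,:,::-1]); return c
def load(fn): return dict(np.load('pics/'+fn+'.npz'))
def pose(c):
    R=cv2.Rodrigues(np.asarray(c['rvec'],float).reshape(3,1))[0]; t=np.asarray(c['tvec'],float).reshape(3)
    return R,t,-R.T@t
def ray(c,u,v,fish=False):
    x=(u-float(c['cx']))/float(c['fx']); y=(v-float(c['cy']))/float(c['fy'])
    if fish:
        th=np.hypot(x,y); s=np.sinc(th/np.pi); d=np.array([x*s,y*s,np.cos(th)])
    else: d=np.array([x,y,1.])
    R,t,o=pose(c); return o,R.T@d
def onz(c,u,v,z,fish=False):
    o,d=ray(c,u,v,fish); return o+d*(z-o[2])/d[2]
def pt(c,u,v,fish=False):
    z=c['z_map'][int(round(v)),int(round(u))]; o,d=ray(c,u,v,fish)
    R,t,_=pose(c); return o+d*z/((R@d)[2])
def proj(c,P):
    R,t,_=pose(c); p=R@np.asarray(P,float)+t; return float(c['fx'])*p[0]/p[2]+float(c['cx']), float(c['fy'])*p[1]/p[2]+float(c['cy'])
def two(c1,p1,c2,p2,f1=False,f2=False):
    o1,d1=ray(c1,*p1,f1);o2,d2=ray(c2,*p2,f2); d1/=np.linalg.norm(d1);d2/=np.linalg.norm(d2)
    A=np.stack([d1,-d2],1); s=np.linalg.lstsq(A,o2-o1,rcond=None)[0]
    a=o1+s[0]*d1;b=o2+s[1]*d2; return (a+b)/2,np.linalg.norm(a-b)
E
python3 - <<'E'
from h import *
print(telemetry.sense())
for n in ['scene','side','wrist']:
    c=cap(n,n+'0'); print(n,c['fx'],c['cx'],c['cy'],pose(c)[2],pose(c)[0][2])
E
```

```text
pics
{'time_s': 0.0, 'joints': array([-1.53338742e+00,  3.13445881e-01,  1.49844573e+00,  1.11628974e-05,
        1.33098972e+00, -2.23386805e-01]), 'dq': array([0.00098822, 0.00021676, 0.00096142, 0.00077794, 0.00032347,
       0.00034046]), 'tau': array([ 2.42160795e-04, -4.12255669e+01, -2.59744424e+01, -1.45499498e-04,
        4.11456669e-03, -1.19111522e-05]), 'eef_pos': array([ 135.35877512, -506.98424031,  230.73392815]), 'ee_rot': array([ 0.56112189, -0.56041561,  0.43102937, -0.43045355]), 'force': array([-0.11504025, -0.7762628 ,  0.17285114]), 'wrist_torque': array([ 0.0251954 ,  0.00636488, -0.0073695 ]), 'grip_width': 1.0006710273272497}
scene 486.4546681555553 276.1854190370485 213.12449111425502 [1171.30819515  -61.1201172  1057.50438467] [-0.56555634  0.06449738 -0.82218374]
side 494.2777853800731 269.8262647520438 209.70094811586824 [1071.10692755 -591.001398   1138.14970167] [-0.43184318  0.48065438 -0.76320563]
wrist 325.19226210127806 282.5315962309163 213.70765208014575 [ 213.95218242 -486.94605796  373.0712192 ] [-0.30493271 -0.08085448 -0.94893551]
```

```bash
python3 - <<'E'
from h import *
a=load('scene0')['frame'][:,:,::-1]; b=load('side0')['frame'][:,:,::-1]
cv2.imwrite('pics/cr1.png',cv2.resize(a[150:320,60:260],None,fx=4,fy=3.5,interpolation=cv2.INTER_CUBIC)[:600,:800])
cv2.imwrite('pics/cr2.png',cv2.resize(a[170:320,310:460],None,fx=4,fy=4,interpolation=cv2.INTER_CUBIC))
cv2.imwrite('pics/cr3.png',cv2.resize(b[220:380,95:295],None,fx=4,fy=3.75,interpolation=cv2.INTER_CUBIC))
cv2.imwrite('pics/cr4.png',cv2.resize(b[140:290,290:420],None,fx=4,fy=4,interpolation=cv2.INTER_CUBIC))
E
```

```text
(no output)
```

The scene crop shows four shaft-like things: brown with a brass end on the rack (167,233), a smaller brown one on the bench (214,219), turquoise (175,180) and green (213,305). The one on the rack is meant: it is the larger of the non-green ones, and it lies on saddles in front of the deck. The brass end points down-right at (179,255). The vise is at (362,268), its V is in the lower, fixed jaw, and the lever ball is at (383,190).

```bash
python3 - <<'E'
from h import *
c=load('scene0'); f=c['frame']; h=cv2.cvtColor(f,cv2.COLOR_RGB2HSV)
# depth cloud
vv,uu=np.mgrid[150:330,60:460]
R,t,o=pose(c)
z=c['z_map'][150:330,60:460]
d=np.stack([(uu-c['cx'])/c['fx'],(vv-c['cy'])/c['fy'],np.ones_like(z)],-1)*z[...,None]
W=(d-t)@R
# shaft: pixels with z near 70..95 and brown dark
hh=h[150:330,60:460]
def show(name,m):
    P=W[m]; print(name,m.sum(),P.mean(0).round(1),P.min(0).round(1),P.max(0).round(1)); return P
brass=(hh[...,0]>15)&(hh[...,0]<30)&(hh[...,1]>150)&(hh[...,2]>90)&(W[...,2]>60)&(W[...,2]<110)
show('brass',brass)
for u,v in [(179,254),(159,212),(169,235),(165,226),(174,246)]: print((u,v),f[v,u],pt(c,u,v).round(1))
deck=(W[...,2]>205)&(W[...,2]<245)&(W[...,1]<-100)
P=show('deck',deck)
xy=P[:,:2].astype(np.float32); print(cv2.minAreaRect(xy))
vt=(W[...,2]>112)&(W[...,2]<126)&(W[...,1]>-100)&(uu<400)
P=show('visetop',vt); print(cv2.minAreaRect(P[:,:2].astype(np.float32)))
ball=(hh[...,2]<60)&(uu>373)&(uu<393)&(vv>180)&(vv<200)
show('ball',ball)
print('floor',pt(c,300,350),pt(c,250,250))
E
```

```text
brass 55 [ 596.4 -220.8   87.1] [ 583.1 -230.2   76.1] [ 606.2 -210.5   92.4]
(179, 254) [127  91  36] [ 596.5 -217.7   88.7]
(159, 212) [34 23 16] [ 474.9 -266.9   89.6]
(169, 235) [42 30 21] [ 540.8 -242.1   85.9]
(165, 226) [38 27 17] [ 517.7 -251.2   90.6]
(174, 246) [44 31 22] [ 574.4 -229.3   89.4]
deck 5461 [ 572.8 -329.8  218.5] [ 433.8 -429.9  205. ] [ 700.1 -233.   238.8]
((566.3660888671875, -331.5707092285156), (248.63958740234375, 110.10292053222656), 23.77968978881836)
visetop 1561 [658.8 197.7 118.2] [525.3 148.9 112.1] [717.6 271.6 125.7]
((618.6985473632812, 203.09620666503906), (104.37725067138672, 206.4924774169922), 79.89053344726562)
ball 108 [510.  262.8 154.7] [495.4 251.3 142.6] [520.8 275.5 165.1]
floor [815.19828166  36.84655361  -1.1922619 ] [548.71088565 -55.0848296   -1.45059801]
```

```bash
python3 - <<'E'
from h import *
a=load('scene0')['frame'][:,:,::-1]; b=load('side0')['frame'][:,:,::-1]
def crop(im,u0,v0,w,h,s,fn):
    o=cv2.resize(im[v0:v0+h,u0:u0+w],None,fx=s,fy=s,interpolation=cv2.INTER_CUBIC)
    o=np.clip(o.astype(float)*1.5,0,255).astype(np.uint8)
    for k in range(0,w,5): cv2.line(o,(k*s,0),(k*s,6 if k%10 else 14),(0,255,255),1)
    for k in range(0,h,5): cv2.line(o,(0,k*s),(6 if k%10 else 14,k*s),(0,255,255),1)
    cv2.imwrite(fn,o)
crop(a,335,230,60,50,12,'pics/v1.png')
crop(b,315,190,65,60,10,'pics/v2.png')
E
python3 - <<'E'
from h import *
a=load('scene0'); b=load('side0')
S=lambda x,y:((x+.5)/12+335-.5,(y+.5)/12+230-.5)
D=lambda x,y:((x+.5)/10+315-.5,(y+.5)/10+190-.5)
pts={'ML':((103,228),(183,268)),'MR':((578,198),(398,97)),'FL':((128,352),(275,323)),'FR':((610,318),(483,150)),'V1':((318,340),(388,262)),'V2':((427,333),(402,225))}
Q={}
for k,(p,q) in pts.items():
    P,e=two(a,S(*p),b,D(*q)); Z=onz(a,*S(*p),119); Z2=onz(b,*D(*q),119); Q[k]=(Z+Z2)/2
    print(k,P.round(1),round(e,1),'z119 scene',Z.round(1)[:2],'side',Z2.round(1)[:2])
y=(Q['MR']+Q['FR']-Q['ML']-Q['FL'])[:2]; y/=np.linalg.norm(y); x=np.array([y[1],-y[0]])
print('vise y',y,'x',x, 'yaw x',np.degrees(np.arctan2(x[1],x[0])))
for k in 'ML','MR','FL','FR': print(k,Q[k][:2]@x,Q[k][:2]@y)
fx=(Q['FL']+Q['FR'])[:2]@x/2; mx=(Q['ML']+Q['MR'])[:2]@x/2
yc=sum(Q[k][:2] for k in('ML','MR','FL','FR'))@y/4
print('face gap',fx-mx)
og=(((fx-5)+(mx+22))/2)*x+yc*y; print('vise origin',og, 'free axis', og-7*x)
# ball: dark blob both views
for n,c,(u0,v0,u1,v1) in(('scene',a,(370,178,396,202)),('side',b,(312,152,336,176))):
    g=cv2.cvtColor(c['frame'],cv2.COLOR_RGB2GRAY)[v0:v1,u0:u1]; m=(g<55).astype(np.uint8)
    cs,_=cv2.findContours(m,cv2.RETR_EXTERNAL,cv2.CHAIN_APPROX_NONE); k=max(cs,key=cv2.contourArea)
    (x_,y_),r=cv2.minEnclosingCircle(k); print(n,x_+u0,y_+v0,r,cv2.contourArea(k)); Q[n]=(x_+u0,y_+v0)
P,e=two(a,Q['scene'],b,Q['side']); print('ball',P,e,(P[:2]-og)@x,(P[:2]-og)@y)
pv=-45,66; al=np.radians(42); bx=-45-150*np.cos(al); bz=45+150*np.sin(al); print('ball expected',og+bx*x+66*y,bz)
E
```

```text
ML [631.1 153.6 111.7] 1.4 z119 scene [636.  151.7] side [633.5 148.7]
MR [635.9 243.  113.1] 1.7 z119 scene [638.3 241.5] side [639.3 237.6]
FL [662.  151.8 117.4] 0.6 z119 scene [662.5 151.5] side [663.  150.4]
FR [664.5 241.8 115.7] 3.9 z119 scene [664.2 241.5] side [667.8 237.8]
V1 [672.4 183.  128.4] 7.1 z119 scene [663.5 186.9] side [672.4 187.9]
V2 [662.1 208.6 111. ] 4.4 z119 scene [664.  207.2] side [667.5 201. ]
vise y [0.04050514 0.99917933] x [ 0.99917933 -0.04050514] yaw x -2.3214088426746775
ML 628.154649092798 175.81097678098712
MR 628.5458477637609 265.2387931237992
FL 656.1034111657268 177.70454660750113
FR 655.7122124947639 266.47425172050777
face gap 27.557563401966036
vise origin [659.0591559  194.77169968] free axis [652.06490059 195.05523568]
scene 382.31818199157715 190.5 5.876583099365234 94.5
side 324.5 165.5 1.581238865852356 1.0
ball [507.94884687 264.72535778 145.72836803] 7.113945907330727 -153.8197802817244 63.77550447109751
ball expected [505.38918321 267.05544508] 145.36959095382872
```

```bash
cat >> h.py <<'E'
from scipy.spatial.transform import Rotation as Ro
def now():
    s=telemetry.sense(); q=s['ee_rot']; return s,np.array(s['eef_pos']),Ro.from_quat([q[1],q[2],q[3],q[0]])
def tgt(p,R):
    s,p0,R0=now(); d=R0.inv().apply(np.asarray(p)-p0)/10; w=(R0.inv()*R).as_rotvec()
    print('delta cm',d.round(2),'twist',w.round(3)); return d,w
def rot(yv,xv):
    yv=np.array(yv,float);yv/=np.linalg.norm(yv);xv=np.array(xv,float);xv-=yv*(xv@yv);xv/=np.linalg.norm(xv)
    return Ro.from_matrix(np.stack([xv,yv,np.cross(xv,yv)],1))
E
python3 - <<'E'
from h import *
s,p,R=now(); print(R.as_matrix().round(3))
c=load('wrist0'); Rc,t,o=pose(c); print('cam in tool',R.inv().apply(o-p).round(1),'fwd',R.inv().apply(Rc[2]).round(3))
a=load('scene0')
# shaft axis from scene image
h=cv2.cvtColor(a['frame'],cv2.COLOR_RGB2HSV)
m=((h[...,0]>15)&(h[...,0]<30)&(h[...,1]>150)&(h[...,2]>90)); roi=np.zeros_like(m); roi[240:265,170:190]=1; m&=roi>0
z=a['z_map']; R_,t_,o_=pose(a)
vv,uu=np.nonzero(m); print('brass px',uu.mean(),vv.mean(),uu.min(),uu.max(),vv.min(),vv.max(),len(uu))
g=a['frame'].max(2); m2=np.zeros_like(g,np.uint8); m2[200:262,148:190]=((g<62)|m)[200:262,148:190]
im=cv2.resize(a['frame'][195:265,140:195,::-1],None,fx=8,fy=8,interpolation=cv2.INTER_CUBIC); cv2.imwrite('pics/s1.png',np.clip(im*1.8,0,255).astype(np.uint8))
E
```

```text
[[ 0.258 -0.     0.966]
 [-0.966  0.001  0.258]
 [-0.001 -1.     0.   ]]
cam in tool [   0.7 -142.2   81.1] fwd [ 0.     0.949 -0.316]
brass px 177.76785714285714 254.57142857142858 174 183 250 261 56
```

```bash
python3 - <<'E'
from h import *
a=load('scene0'); f=a['frame'].astype(float); 
h=cv2.cvtColor(a['frame'],cv2.COLOR_RGB2HSV)
m=((f[...,0]>f[...,2]*1.45)&(h[...,2]<60)); br=((h[...,0]>15)&(h[...,0]<30)&(h[...,1]>150)&(h[...,2]>90))
roi=np.zeros(m.shape,bool); roi[203:262,148:190]=1
m=((m)&roi).astype(np.uint8); n,l,st,ce=cv2.connectedComponentsWithStats(m); k=1+np.argmax(st[1:,4]); m=l==k
print(st[k]); vv,uu=np.nonzero(m)
vx,vy,x0,y0=cv2.fitLine(np.stack([uu,vv],1).astype(np.float32),cv2.DIST_L2,0,.01,.01).ravel(); print(vx,vy,x0,y0)
s=(uu-x0)*vx+(vv-y0)*vy; print('s',s.min(),s.max())
bm=br&roi; bv,bu=np.nonzero(bm); sb=(bu-x0)*vx+(bv-y0)*vy; print('brass s',sb.min(),sb.max())
# visible silhouette midline ~ axis; camera looks from +x high; axis at z=80
A=onz(a,x0+vx*s.min(),y0+vy*s.min(),80);B=onz(a,x0+vx*sb.max(),y0+vy*sb.max(),80);C=onz(a,x0+vx*sb.min(),y0+vy*sb.min(),80)
for P in(A,C,B): print(P.round(1))
d=B-A; print(np.linalg.norm(d),np.degrees(np.arctan2(d[1],d[0])))
P=[pt(a,u,v) for u,v in zip(uu,vv)]; P=np.array(P); P=P[(P[:,2]>70)&(P[:,2]<100)]
l=cv2.fitLine(P.astype(np.float32),cv2.DIST_HUBER,0,.01,.01).ravel(); print('3d line',l, np.degrees(np.arctan2(l[1],l[0])))
E
```

```text
[151 207  30  47 398]
0.4641885 0.88573647 164.90453 229.66331
s -24.713931689731453 25.02008899045768
brass s 24.049071510561134 33.49854617310348
[ 453.9 -283.    80. ]
[ 582.5 -226.    80. ]
[ 605.7 -215.7   80. ]
166.09526983363995 23.903866591483713
3d line [ 9.1821790e-01  3.9607576e-01 -4.7150905e-05  5.2380597e+02
 -2.5259509e+02  8.8555313e+01] 23.33308
```

```bash
cat > plan.py <<'E'
from h import *
yaw=np.radians(23.7); Y=np.array([np.cos(yaw),np.sin(yaw),0]); X=np.array([Y[1],-Y[0],0]); Z=np.array([0,0,1.])
def gr(al):
    al=np.radians(al); a=X*np.sin(al)-Z*np.cos(al); return a,rot(a,X*np.cos(al)+Z*np.sin(al))
T=np.array([603,-217,80.]); G=T-33*Y
E
python3 - <<'E'
from plan import *
a,R=gr(35); p=G-100*a; print(p); tgt(p,R)
tgt(p+np.array([0,0,100]),R)
E
```

```text
[ 549.72835709 -177.74402791  161.91520443]
delta cm [-21.13   6.93  48.52] twist [ 0.046 -0.148 -0.611]
delta cm [-21.14  -3.07  48.53] twist [ 0.046 -0.148 -0.611]
```

```bash
python3 -m handwheel '[{"delta_pos":[-2,-2,1],"twist":[0,0,0],"jaw":0.7},{"delta_pos":[-5,-4,3],"twist":[0,0,0],"jaw":0.7},{"delta_pos":[-8,-6,5],"twist":[0,0,0],"jaw":0.7},{"delta_pos":[-11,-7,7.5],"twist":[0,0,-0.05],"jaw":0.7},{"delta_pos":[-14,-8,10],"twist":[0,0,-0.1],"jaw":0.7},{"delta_pos":[-17,-8,13],"twist":[0,0,-0.15],"jaw":0.7},{"delta_pos":[-19,-8,16],"twist":[0,0,-0.2],"jaw":0.7},{"delta_pos":[-21,-8,19.5],"twist":[0,0,-0.25],"jaw":0.7},{"delta_pos":[-21.1,-8,23],"twist":[0,0,-0.3],"jaw":0.7},{"delta_pos":[-21.1,-8,26],"twist":[0,0,-0.3],"jaw":0.7}]'
python3 - <<'E'
from plan import *
a,R=gr(35); p=G-100*a; s,_,_=now(); print(s['joints'].round(2)); tgt(p,R)
E
```

```text
time_s: 0.98
eef_pos: [333.5, -233.7, 311.9]
ee_rot: [-0.49, 0.619, -0.34, 0.511]
force: [-1.1, -1.7, 1.3]
grip_width: 0.7
[-0.81 -0.14  1.81 -0.15  1.2   0.54]
delta cm [-4.3  14.41 22.31] twist [ 0.065 -0.137 -0.306]
```

```bash
python3 -m handwheel '[{"delta_pos":[-1,0,3],"twist":[0,0,0],"jaw":0.7},{"delta_pos":[-2,1,7],"twist":[0.01,-0.03,-0.05],"jaw":0.7},{"delta_pos":[-3.5,2,10.5],"twist":[0.02,-0.05,-0.12],"jaw":0.7},{"delta_pos":[-4.3,4,14],"twist":[0.03,-0.08,-0.18],"jaw":0.7},{"delta_pos":[-4.3,6,17],"twist":[0.05,-0.11,-0.24],"jaw":0.7},{"delta_pos":[-4.3,8.5,20],"twist":[0.065,-0.137,-0.3],"jaw":0.7},{"delta_pos":[-4.3,11.5,22.3],"twist":[0.065,-0.137,-0.306],"jaw":0.7},{"delta_pos":[-4.3,14.2,22.3],"twist":[0.065,-0.137,-0.306],"jaw":0.7},{"delta_pos":[-4.3,14.4,22.3],"twist":[0.065,-0.137,-0.306],"jaw":0.7},{"delta_pos":[-4.3,14.4,22.3],"twist":[0.065,-0.137,-0.306],"jaw":0.7}]'
python3 - <<'E'
from plan import *
a,R=gr(35); p=G-100*a; s,_,_=now(); print(s['joints'].round(2)); tgt(p,R); cap('wrist','wrist1');cap('scene','scene1')
E
```

```text
time_s: 1.82
eef_pos: [547.3, -180.3, 160.0]
ee_rot: [-0.449, 0.681, -0.194, 0.545]
force: [0.2, -0.4, 1.2]
grip_width: 0.705
[-0.33  0.37  1.75 -0.7   0.71  1.29]
delta cm [ 0.   -0.24  0.33] twist [ 0.005  0.    -0.007]
```

The wrist view shows the brown shaft centred between the fingers. Its brass end is at about (287,170) to (287,193) and its plain end at about (287,340). The saddles are under it and the deck is on the right, clear of the gripper.

```bash
python3 - <<'E'
from plan import *
w=load('wrist1'); a=load('scene0')
h=cv2.cvtColor(w['frame'],cv2.COLOR_RGB2HSV)
br=((h[...,0]>12)&(h[...,0]<30)&(h[...,1]>130)&(h[...,2]>70)); r=np.zeros(br.shape,bool); r[160:205,265:310]=1; br&=r
vv,uu=np.nonzero(br); print('brass',uu.min(),uu.max(),vv.min(),vv.max())
rows=[(v,np.nonzero((w['frame'][v,255:315].max(1)<75))[0]+255) for v in (200,220,240,260,280,300,320)]
for v,x in rows: print(v,x.min(),x.max(),pt(w,(x.min()+x.max())/2,v,True).round(1) )
for v in (172,180,188,205,225,250,275,300,325): print(v,w['frame'][v,287],pt(w,287,v,True).round(1))
im=cv2.resize(w['frame'][155:215,255:320,::-1],None,fx=9,fy=9,interpolation=cv2.INTER_CUBIC); cv2.imwrite('pics/w1c.png',im)
E
```

```text
brass 275 298 167 196
200 275 299 [ 582.  -225.4   86.7]
220 255 314 [ 567.  -229.8   86.4]
240 255 301 [ 549.9 -234.1   81.8]
260 276 297 [ 536.4 -244.8   87.2]
280 274 314 [ 520.8 -259.    88.8]
300 255 299 [ 497.7 -256.1   80.9]
320 267 298 [ 479.8 -267.5   84.6]
172 [172 138  75] [ 601.5 -216.4   87.1]
180 [175 140  76] [ 596.  -218.6   87.5]
188 [185 150  84] [ 590.5 -221.1   87.3]
205 [36 27 20] [ 578.6 -225.6   88.4]
225 [34 22 11] [ 563.9 -232.7   87.6]
250 [39 27 19] [ 544.6 -241.7   87.2]
275 [39 27 20] [ 524.5 -249.4   89. ]
300 [38 27 17] [ 501.3 -260.9   87.5]
325 [36 23 18] [ 476.5 -271.7   88. ]
```

```bash
sed -i 's/^T=.*/T=np.array([605.5,-220.0,79.8]); G=T-33*Y/; s/radians(23.7)/radians(23.8)/' plan.py; python3 - <<'E'
from plan import *
w=load('wrist1'); s,p,R=now()
# silhouette mid rays -> plane z=80
for v,(l,r) in {178:(276,298),200:(275.2,298.8)}.items():
    P=onz(w,(l+r)/2,v,80,True); print(P.round(1), R.inv().apply(P-p).round(1))
a=gr(35)[0]
for P in (T,G): print('TCP frame',R.inv().apply(P-p).round(1))
print(G, [(proj(load('scene0'),q)) for q in (T,T-160*Y)])
tgt(G-25*a,gr(35)[1]); tgt(G+19*a,gr(35)[1])
E
```

```text
[ 597.7 -223.6   80. ] [  1.4 101.9  28.2]
[ 581.8 -230.7   80. ] [  1.5 102.   10.7]
TCP frame [  1.1 102.   36.8]
TCP frame [  1.2 102.    3.8]
[ 575.30633096 -233.31699478   79.8       ] [(np.float64(178.5714088753664), np.float64(259.4458528133098)), (np.float64(152.7121329828726), np.float64(209.59852892428674))]
delta cm [0.11 7.7  0.37] twist [ 0.002 -0.003 -0.003]
delta cm [ 0.12 12.1   0.38] twist [ 0.002 -0.003 -0.003]
```

```bash
python3 -m handwheel '[{"delta_pos":[0.1,1,0.1],"twist":[0,0,0],"jaw":0.6},{"delta_pos":[0.1,2.5,0.3],"twist":[0,0,0],"jaw":0.6},{"delta_pos":[0.1,4,0.4],"twist":[0,0,0],"jaw":0.6},{"delta_pos":[0.1,5.5,0.4],"twist":[0,0,0],"jaw":0.6},{"delta_pos":[0.1,7,0.4],"twist":[0,0,0],"jaw":0.6},{"delta_pos":[0.1,8,0.4],"twist":[0,0,0],"jaw":0.6},{"delta_pos":[0.1,9,0.4],"twist":[0,0,0],"jaw":0.6},{"delta_pos":[0.1,9.5,0.4],"twist":[0,0,0],"jaw":0.6},{"delta_pos":[0.1,9.5,0.4],"twist":[0,0,0],"jaw":0.6},{"delta_pos":[0.1,9.5,0.4],"twist":[0,0,0],"jaw":0.6}]'
python3 - <<'E'
from plan import *
tgt(G+19*gr(35)[0],gr(35)[1]); cap('wrist','wrist2')
E
```

```text
time_s: 2.75
eef_pos: [573.7, -229.1, 83.9]
ee_rot: [-0.449, 0.681, -0.193, 0.546]
force: [-0.3, -0.4, 0.6]
grip_width: 0.601
delta cm [ 0.14  2.5  -0.01] twist [ 0.003 -0.002 -0.004]
```

```bash
python3 -m handwheel '[{"delta_pos":[0.1,0.8,0],"twist":[0,0,0],"jaw":0.6},{"delta_pos":[0.1,1.6,0],"twist":[0,0,0],"jaw":0.6},{"delta_pos":[0.1,2.2,0],"twist":[0,0,0],"jaw":0.6},{"delta_pos":[0.1,2.4,0],"twist":[0,0,0],"jaw":0.6},{"delta_pos":[0.1,2.4,0],"twist":[0,0,0],"jaw":0.5},{"delta_pos":[0.1,2.4,0],"twist":[0,0,0],"jaw":0.4},{"delta_pos":[0.1,2.4,0],"twist":[0,0,0],"jaw":0.35},{"delta_pos":[0.1,2.4,0],"twist":[0,0,0],"jaw":0.3},{"delta_pos":[0.1,2.4,0],"twist":[0,0,0],"jaw":0.28},{"delta_pos":[0.1,2.4,0],"twist":[0,0,0],"jaw":0.26}]' 90
python3 - <<'E'
from plan import *
cap('wrist','wrist3')
E
```

```text
time_s: 3.63
eef_pos: [579.4, -242.3, 64.6]
ee_rot: [-0.449, 0.681, -0.193, 0.546]
force: [-0.4, 0.6, -0.4]
grip_width: 0.261
```

The shaft (282,300) is now centred between the pads, with about 1 mm of gap on each side. Now I close.

```bash
python3 -m handwheel '[{"delta_pos":[0,0,0],"twist":[0,0,0],"jaw":0.2},{"delta_pos":[0,0,0],"twist":[0,0,0],"jaw":0.1},{"delta_pos":[0,0,0],"twist":[0,0,0],"jaw":0},{"delta_pos":[0,0,0],"twist":[0,0,0],"jaw":0},{"delta_pos":[0,0,0],"twist":[0,0,0],"jaw":0},{"delta_pos":[0,0,0],"twist":[0,0,0],"jaw":0},{"delta_pos":[0,0,0],"twist":[0,0,0],"jaw":0},{"delta_pos":[0,0,0],"twist":[0,0,0],"jaw":0},{"delta_pos":[0,0,0],"twist":[0,0,0],"jaw":0},{"delta_pos":[0,0,0],"twist":[0,0,0],"jaw":0}]' 90
python3 - <<'E'
from plan import *
s,p,R=now(); print(s['force'],s['wrist_torque'],R.as_matrix().round(3))
up=R.inv().apply([0,0,1]); out=R.inv().apply(-X); print('up',up.round(3),'out(-X)',out.round(3))
E
```

```text
time_s: 4.52
eef_pos: [579.4, -242.4, 64.5]
ee_rot: [-0.449, 0.681, -0.193, 0.546]
force: [0.0, 3.9, 2.8]
grip_width: 0.208
[0.02300113 3.8548521  2.76596938] [ 0.38169283  0.0401096  -0.00715081] [[ 0.33   0.227  0.916]
 [-0.753 -0.523  0.4  ]
 [ 0.57  -0.822 -0.001]]
up [ 0.57  -0.822 -0.001] out(-X) [-0.822 -0.57  -0.004]
```

```bash
python3 -m handwheel '[{"delta_pos":[0.1,-0.2,0],"twist":[0,0,0],"jaw":0},{"delta_pos":[0.3,-0.5,0],"twist":[0,0,0],"jaw":0},{"delta_pos":[0.6,-0.8,0],"twist":[0,0,0],"jaw":0},{"delta_pos":[0.85,-1.25,0],"twist":[0,0,0],"jaw":0},{"delta_pos":[1.1,-1.6,0],"twist":[0,0,0],"jaw":0},{"delta_pos":[1.4,-2,0],"twist":[0,0,0],"jaw":0},{"delta_pos":[1.7,-2.5,0],"twist":[0,0,0],"jaw":0},{"delta_pos":[2,-2.9,0],"twist":[0,0,0],"jaw":0},{"delta_pos":[2.3,-3.3,0],"twist":[0,0,0],"jaw":0},{"delta_pos":[2.3,-3.3,0],"twist":[0,0,0],"jaw":0}]' 90
python3 - <<'E'
from plan import *
cap('wrist','wrist4'); cap('scene','scene4')
E
```

```text
time_s: 5.35
eef_pos: [579.9, -242.7, 106.0]
ee_rot: [-0.449, 0.681, -0.192, 0.546]
force: [-0.2, 0.1, -3.1]
grip_width: 0.204
```

```bash
python3 -m handwheel '[{"delta_pos":[-0.4,-0.3,0],"twist":[0,0,0],"jaw":0},{"delta_pos":[-1.2,-0.9,0],"twist":[0,0,0],"jaw":0},{"delta_pos":[-2.5,-1.8,0],"twist":[0,0,0],"jaw":0},{"delta_pos":[-3.8,-2.8,0],"twist":[0,0,0],"jaw":0},{"delta_pos":[-5,-4,0],"twist":[0,0,0],"jaw":0},{"delta_pos":[-5.5,-5.8,0],"twist":[0,0,0],"jaw":0},{"delta_pos":[-5.5,-8,0],"twist":[0,0,0],"jaw":0},{"delta_pos":[-5.2,-10.2,0],"twist":[0,0,0],"jaw":0},{"delta_pos":[-5,-12,0],"twist":[0,0,0],"jaw":0},{"delta_pos":[-5,-12.6,0],"twist":[0,0,0],"jaw":0}]' 90
python3 - <<'E'
from plan import *
s,p,R=now(); print(s['joints'].round(2))
# target: down, jaw along vise x, at (590,0,300)
v=np.radians(-2.3); vx=np.array([np.cos(v),np.sin(v),0])
tgt([590,-20,290],rot([0,0,-1],X)); tgt([590,20,300],rot([0,0,-1],vx))
E
```

```text
time_s: 6.28
eef_pos: [534.5, -137.5, 181.9]
ee_rot: [-0.449, 0.68, -0.192, 0.547]
force: [1.0, 0.3, -3.0]
grip_width: 0.206
[-0.26  0.31  1.77 -0.69  0.78  1.33]
delta cm [ -0.83 -13.74   9.82] twist [-0.    -0.002  0.608]
delta cm [ -3.26 -16.65  11.42] twist [ 0.339 -1.082  0.544]
```

```bash
python3 -m handwheel '[{"delta_pos":[0,-0.7,0.5],"twist":[0,0,0.02],"jaw":0},{"delta_pos":[-0.1,-2,1.5],"twist":[0,0,0.07],"jaw":0},{"delta_pos":[-0.2,-3.7,2.6],"twist":[0,0,0.14],"jaw":0},{"delta_pos":[-0.4,-5.5,3.9],"twist":[0,0,0.22],"jaw":0},{"delta_pos":[-0.5,-7.3,5.2],"twist":[0,0,0.3],"jaw":0},{"delta_pos":[-0.6,-9.1,6.5],"twist":[0,0,0.38],"jaw":0},{"delta_pos":[-0.7,-10.9,7.8],"twist":[0,0,0.46],"jaw":0},{"delta_pos":[-0.8,-12.5,8.9],"twist":[0,0,0.54],"jaw":0},{"delta_pos":[-0.8,-13.4,9.6],"twist":[0,0,0.59],"jaw":0},{"delta_pos":[-0.8,-13.7,9.8],"twist":[0,0,0.608],"jaw":0}]' 90
python3 - <<'E'
from plan import *
s,p,R=now(); print(s['joints'].round(2),R.as_matrix().round(3))
v=np.radians(-2.3); vx=np.array([np.cos(v),np.sin(v),0])
tgt([620,60,310],rot([0,0,-1],vx)); cap('wrist','wrist5');cap('side','side5')
E
```

```text
time_s: 7.12
eef_pos: [591.1, -22.0, 287.5]
ee_rot: [-0.592, 0.592, -0.389, 0.386]
force: [-0.8, -0.9, -3.6]
grip_width: 0.205
[-0.24  0.44  1.18  0.    1.53  0.92] [[ 0.4   -0.003  0.917]
 [-0.917  0.002  0.4  ]
 [-0.003 -1.    -0.002]]
delta cm [-6.37 -2.25  5.92] twist [ 0.    -1.12  -0.003]
```

```bash
python3 -m handwheel '[{"delta_pos":[0,0,0],"twist":[0,0,0],"jaw":0},{"delta_pos":[0,0,0],"twist":[0,0,0],"jaw":0},{"delta_pos":[0,0,0],"twist":[0,0,0],"jaw":0},{"delta_pos":[0,0,0],"twist":[0,0,0],"jaw":0},{"delta_pos":[0,0,0],"twist":[0,0,0],"jaw":0},{"delta_pos":[0,0,0],"twist":[0,0,0],"jaw":0},{"delta_pos":[0,0,0],"twist":[0,0,0],"jaw":0},{"delta_pos":[0,0,0],"twist":[0,0,0],"jaw":0},{"delta_pos":[0,0,0],"twist":[0,0,0],"jaw":0},{"delta_pos":[0,0,0],"twist":[0,0,0],"jaw":0}]' 20
python3 - <<'E'
from plan import *
cap('wrist','wrist6');cap('side','side6'); s=telemetry.sense(); print(s['grip_width'],s['wrist_torque'],s['force'])
a=load('side6')['frame'][120:250,210:370,::-1]; b=load('wrist6')['frame'][180:400,150:420,::-1]
cv2.imwrite('pics/j6.png',np.hstack([cv2.resize(a,(480,390)),cv2.resize(b,(320,390))]))
E
```

```text
time_s: 8.05
eef_pos: [590.4, -22.1, 287.5]
ee_rot: [-0.591, 0.592, -0.388, 0.386]
force: [0.3, -0.3, -2.8]
grip_width: 0.201
0.20571200278972948 [ 0.04771328 -0.13340481  0.02652152] [-0.60564872  0.65437981 -3.85807461]
```

```bash
python3 -m handwheel '[{"delta_pos":[0,0,0],"twist":[0,0,0],"jaw":0},{"delta_pos":[0,0,0],"twist":[0,0,0],"jaw":0},{"delta_pos":[0,0,0],"twist":[0,0,0],"jaw":0},{"delta_pos":[0,0,0],"twist":[0,0,0],"jaw":0},{"delta_pos":[0,0,0],"twist":[0,0,0],"jaw":0},{"delta_pos":[0,0,0],"twist":[0,0,0],"jaw":0},{"delta_pos":[0,0,0],"twist":[0,0,0],"jaw":0},{"delta_pos":[0,0,0],"twist":[0,0,0],"jaw":0},{"delta_pos":[0,0,0],"twist":[0,0,0],"jaw":0},{"delta_pos":[0,0,0],"twist":[0,0,0],"jaw":0}]' 13
cat > j.py <<'E'
from plan import *
import sys
n=sys.argv[1]
cap('wrist','wrist'+n);cap('side','side'+n); s=telemetry.sense(); print(s['grip_width'],s['wrist_torque'],s['force'])
a=load('side'+n)['frame'][120:250,210:370,::-1]; b=load('wrist'+n)['frame'][180:400,150:420,::-1]
cv2.imwrite('pics/j%s.png'%n,np.hstack([cv2.resize(a,(480,390)),cv2.resize(b,(320,390))]))
E
python3 j.py 7
```

```text
time_s: 8.98
eef_pos: [590.4, -22.1, 287.5]
ee_rot: [-0.592, 0.592, -0.388, 0.386]
force: [0.5, -0.5, -3.4]
grip_width: 0.204
0.20283087595730165 [ 0.01865681 -0.19813511 -0.00575385] [-0.09204648  0.33054054 -3.11833187]
```

```bash
python3 -m handwheel '[{"delta_pos":[0,0,0],"twist":[0,0,0],"jaw":0.15},{"delta_pos":[0,0,0],"twist":[0,0,0],"jaw":0.15},{"delta_pos":[0,0,0],"twist":[0,0,0],"jaw":0.16},{"delta_pos":[0,0,0],"twist":[0,0,0],"jaw":0.16},{"delta_pos":[0,0,0],"twist":[0,0,0],"jaw":0.17},{"delta_pos":[0,0,0],"twist":[0,0,0],"jaw":0.17},{"delta_pos":[0,0,0],"twist":[0,0,0],"jaw":0.18},{"delta_pos":[0,0,0],"twist":[0,0,0],"jaw":0.18},{"delta_pos":[0,0,0],"twist":[0,0,0],"jaw":0.18},{"delta_pos":[0,0,0],"twist":[0,0,0],"jaw":0.18}]' 20
python3 j.py 8
```

```text
time_s: 9.92
eef_pos: [590.4, -22.1, 287.5]
ee_rot: [-0.591, 0.592, -0.388, 0.386]
force: [-0.1, -0.5, -3.0]
grip_width: 0.204
0.20370496294839086 [ 0.08139404 -0.17275395 -0.0064503 ] [-0.27438108  0.15303376 -4.35979991]
```

```bash
python3 -m handwheel '[{"delta_pos":[0,0,0],"twist":[0,0,0],"jaw":0.185},{"delta_pos":[0,0,0],"twist":[0,0,0],"jaw":0.185},{"delta_pos":[0,0,0],"twist":[0,0,0],"jaw":0.185},{"delta_pos":[0,0,0],"twist":[0,0,0],"jaw":0.19},{"delta_pos":[0,0,0],"twist":[0,0,0],"jaw":0.19},{"delta_pos":[0,0,0],"twist":[0,0,0],"jaw":0.19},{"delta_pos":[0,0,0],"twist":[0,0,0],"jaw":0.19},{"delta_pos":[0,0,0],"twist":[0,0,0],"jaw":0.19},{"delta_pos":[0,0,0],"twist":[0,0,0],"jaw":0.19},{"delta_pos":[0,0,0],"twist":[0,0,0],"jaw":0.19}]' 20
python3 j.py 9
```

```text
time_s: 10.85
eef_pos: [590.4, -22.1, 287.5]
ee_rot: [-0.591, 0.592, -0.388, 0.386]
force: [-0.1, -0.1, -3.1]
grip_width: 0.209
0.2050732435705893 [ 0.12457814 -0.17781623  0.01206317] [-0.09397699 -0.66286369 -3.06702702]
```

```bash
python3 -m handwheel '[{"delta_pos":[0,0,0],"twist":[0,0,0],"jaw":0.192},{"delta_pos":[0,0,0],"twist":[0,0,0],"jaw":0.192},{"delta_pos":[0,0,0],"twist":[0,0,0],"jaw":0.194},{"delta_pos":[0,0,0],"twist":[0,0,0],"jaw":0.194},{"delta_pos":[0,0,0],"twist":[0,0,0],"jaw":0.196},{"delta_pos":[0,0,0],"twist":[0,0,0],"jaw":0.196},{"delta_pos":[0,0,0],"twist":[0,0,0],"jaw":0.196},{"delta_pos":[0,0,0],"twist":[0,0,0],"jaw":0.196},{"delta_pos":[0,0,0],"twist":[0,0,0],"jaw":0.196},{"delta_pos":[0,0,0],"twist":[0,0,0],"jaw":0.196}]' 20
python3 j.py 10
```

```text
time_s: 11.78
eef_pos: [590.4, -22.0, 287.5]
ee_rot: [-0.592, 0.592, -0.388, 0.386]
force: [-0.2, 0.9, -4.1]
grip_width: 0.204
0.20723396641120623 [ 0.06225233 -0.09262868 -0.04804701] [-0.17677474  0.0681274  -2.40919806]
```

```bash
python3 -m handwheel '[{"delta_pos":[0,0,0],"twist":[0,0,0],"jaw":0.198},{"delta_pos":[0,0,0],"twist":[0,0,0],"jaw":0.198},{"delta_pos":[0,0,0],"twist":[0,0,0],"jaw":0.198},{"delta_pos":[0,0,0],"twist":[0,0,0],"jaw":0.199},{"delta_pos":[0,0,0],"twist":[0,0,0],"jaw":0.199},{"delta_pos":[0,0,0],"twist":[0,0,0],"jaw":0.199},{"delta_pos":[0,0,0],"twist":[0,0,0],"jaw":0.2},{"delta_pos":[0,0,0],"twist":[0,0,0],"jaw":0.2},{"delta_pos":[0,0,0],"twist":[0,0,0],"jaw":0.2},{"delta_pos":[0,0,0],"twist":[0,0,0],"jaw":0.2}]' 20
python3 j.py 11
```

```text
time_s: 12.72
eef_pos: [590.4, -22.1, 287.5]
ee_rot: [-0.592, 0.592, -0.388, 0.386]
force: [0.2, -0.8, -3.5]
grip_width: 0.202
0.20725748007970896 [ 0.0462772  -0.16629187 -0.02019467] [-0.19213496 -0.11132464 -3.18610097]
```

```bash
python3 -m handwheel '[{"delta_pos":[0,0,0],"twist":[0,0,0],"jaw":0.201},{"delta_pos":[0,0,0],"twist":[0,0,0],"jaw":0.201},{"delta_pos":[0,0,0],"twist":[0,0,0],"jaw":0.201},{"delta_pos":[0,0,0],"twist":[0,0,0],"jaw":0.202},{"delta_pos":[0,0,0],"twist":[0,0,0],"jaw":0.202},{"delta_pos":[0,0,0],"twist":[0,0,0],"jaw":0.202},{"delta_pos":[0,0,0],"twist":[0,0,0],"jaw":0.203},{"delta_pos":[0,0,0],"twist":[0,0,0],"jaw":0.203},{"delta_pos":[0,0,0],"twist":[0,0,0],"jaw":0.203},{"delta_pos":[0,0,0],"twist":[0,0,0],"jaw":0.203}]' 20
python3 j.py 12
python3 - <<'E'
from h import *
print(np.abs(load('wrist12')['frame'].astype(int)-load('wrist7')['frame']).max(2)[220:380,250:320].mean())
E
```

```text
time_s: 13.65
eef_pos: [590.4, -22.1, 287.5]
ee_rot: [-0.592, 0.592, -0.388, 0.386]
force: [0.8, -0.8, -3.1]
grip_width: 0.206
0.20903046329219763 [ 0.04497621 -0.16438382  0.07017028] [-0.30457573 -0.99340109 -2.43517181]
3.855625
```

```bash
python3 -m handwheel '[{"delta_pos":[0,0,0],"twist":[0,0,0],"jaw":0.204},{"delta_pos":[0,0,0],"twist":[0,0,0],"jaw":0.204},{"delta_pos":[0,0,0],"twist":[0,0,0],"jaw":0.204},{"delta_pos":[0,0,0],"twist":[0,0,0],"jaw":0.205},{"delta_pos":[0,0,0],"twist":[0,0,0],"jaw":0.205},{"delta_pos":[0,0,0],"twist":[0,0,0],"jaw":0.205},{"delta_pos":[0,0,0],"twist":[0,0,0],"jaw":0.205},{"delta_pos":[0,0,0],"twist":[0,0,0],"jaw":0.205},{"delta_pos":[0,0,0],"twist":[0,0,0],"jaw":0.205},{"delta_pos":[0,0,0],"twist":[0,0,0],"jaw":0.205}]' 20
python3 j.py 13
python3 - <<'E'
from h import *
print(np.abs(load('wrist13')['frame'].astype(int)-load('wrist7')['frame']).max(2)[220:380,250:320].mean())
E
```

```text
time_s: 14.58
eef_pos: [590.4, -22.1, 287.5]
ee_rot: [-0.592, 0.592, -0.388, 0.386]
force: [0.4, 0.6, -3.3]
grip_width: 0.209
0.20624195565102812 [ 0.06551672 -0.16697919 -0.01712947] [-0.76607799 -0.40830983 -2.76448337]
4.284821428571429
```

```bash
python3 -m handwheel '[{"delta_pos":[0,0,0],"twist":[0,0,0],"jaw":0.206},{"delta_pos":[0,0,0],"twist":[0,0,0],"jaw":0.206},{"delta_pos":[0,0,0],"twist":[0,0,0],"jaw":0.206},{"delta_pos":[0,0,0],"twist":[0,0,0],"jaw":0.206},{"delta_pos":[0,0,0],"twist":[0,0,0],"jaw":0.207},{"delta_pos":[0,0,0],"twist":[0,0,0],"jaw":0.207},{"delta_pos":[0,0,0],"twist":[0,0,0],"jaw":0.207},{"delta_pos":[0,0,0],"twist":[0,0,0],"jaw":0.207},{"delta_pos":[0,0,0],"twist":[0,0,0],"jaw":0.207},{"delta_pos":[0,0,0],"twist":[0,0,0],"jaw":0.207}]' 20
python3 j.py 14
python3 - <<'E'
from h import *
print(np.abs(load('wrist14')['frame'].astype(int)-load('wrist7')['frame']).max(2)[220:380,250:320].mean())
E
```

```text
time_s: 15.52
eef_pos: [590.4, -22.1, 287.5]
ee_rot: [-0.592, 0.592, -0.388, 0.386]
force: [0.0, 0.1, -2.6]
grip_width: 0.21
0.21267872373418722 [ 0.12026309 -0.16321269  0.01245482] [ 0.42697652 -0.64656612 -4.04060993]
4.668571428571428
```

```bash
python3 -m handwheel '[{"delta_pos":[0,0,0],"twist":[0,0,0],"jaw":0.208},{"delta_pos":[0,0,0],"twist":[0,0,0],"jaw":0.208},{"delta_pos":[0,0,0],"twist":[0,0,0],"jaw":0.208},{"delta_pos":[0,0,0],"twist":[0,0,0],"jaw":0.208},{"delta_pos":[0,0,0],"twist":[0,0,0],"jaw":0.209},{"delta_pos":[0,0,0],"twist":[0,0,0],"jaw":0.209},{"delta_pos":[0,0,0],"twist":[0,0,0],"jaw":0.209},{"delta_pos":[0,0,0],"twist":[0,0,0],"jaw":0.209},{"delta_pos":[0,0,0],"twist":[0,0,0],"jaw":0.209},{"delta_pos":[0,0,0],"twist":[0,0,0],"jaw":0.209}]' 20
python3 j.py 15
python3 - <<'E'
from h import *
print(np.abs(load('wrist15')['frame'].astype(int)-load('wrist7')['frame']).max(2)[220:380,250:320].mean())
E
```

```text
time_s: 16.45
eef_pos: [590.4, -22.1, 287.5]
ee_rot: [-0.592, 0.592, -0.388, 0.386]
force: [-0.0, 0.5, -2.8]
grip_width: 0.213
0.2153508804101959 [ 0.04480168 -0.12466553  0.05943008] [ 0.2412058   0.0566304  -2.68765136]
4.98375
```

```bash
python3 -m handwheel '[{"delta_pos":[0,0,0],"twist":[0,0,0],"jaw":0.21},{"delta_pos":[0,0,0],"twist":[0,0,0],"jaw":0.21},{"delta_pos":[0,0,0],"twist":[0,0,0],"jaw":0.21},{"delta_pos":[0,0,0],"twist":[0,0,0],"jaw":0.21},{"delta_pos":[0,0,0],"twist":[0,0,0],"jaw":0.211},{"delta_pos":[0,0,0],"twist":[0,0,0],"jaw":0.211},{"delta_pos":[0,0,0],"twist":[0,0,0],"jaw":0.211},{"delta_pos":[0,0,0],"twist":[0,0,0],"jaw":0.211},{"delta_pos":[0,0,0],"twist":[0,0,0],"jaw":0.211},{"delta_pos":[0,0,0],"twist":[0,0,0],"jaw":0.211}]' 20
python3 j.py 16
python3 - <<'E'
from h import *
print(np.abs(load('wrist16')['frame'].astype(int)-load('wrist7')['frame']).max(2)[220:380,250:320].mean())
E
```

```text
time_s: 17.38
eef_pos: [590.4, -22.1, 287.5]
ee_rot: [-0.592, 0.592, -0.388, 0.386]
force: [-0.1, -0.7, -3.6]
grip_width: 0.216
0.2149800097309108 [ 0.02434158 -0.11656706 -0.01503907] [ 1.44785361e-03  1.19603583e-01 -2.89867757e+00]
5.337053571428571
```

```bash
python3 -m handwheel '[{"delta_pos":[0,0,0],"twist":[0,0,0],"jaw":0.212},{"delta_pos":[0,0,0],"twist":[0,0,0],"jaw":0.212},{"delta_pos":[0,0,0],"twist":[0,0,0],"jaw":0.212},{"delta_pos":[0,0,0],"twist":[0,0,0],"jaw":0.213},{"delta_pos":[0,0,0],"twist":[0,0,0],"jaw":0.213},{"delta_pos":[0,0,0],"twist":[0,0,0],"jaw":0.213},{"delta_pos":[0,0,0],"twist":[0,0,0],"jaw":0.214},{"delta_pos":[0,0,0],"twist":[0,0,0],"jaw":0.214},{"delta_pos":[0,0,0],"twist":[0,0,0],"jaw":0.214},{"delta_pos":[0,0,0],"twist":[0,0,0],"jaw":0.214}]' 20
python3 j.py 17
python3 - <<'E'
from h import *
print(np.abs(load('wrist17')['frame'].astype(int)-load('wrist7')['frame']).max(2)[220:380,250:320].mean())
E
```

```text
time_s: 18.32
eef_pos: [590.4, -22.1, 287.5]
ee_rot: [-0.591, 0.592, -0.388, 0.386]
force: [-0.5, 0.1, -3.1]
grip_width: 0.214
0.22137730046896506 [ 0.07440336 -0.08653764 -0.02967083] [-1.21872167  0.25188437 -2.40900071]
6.008303571428572
```

```bash
python3 -m handwheel '[{"delta_pos":[0,0,0],"twist":[0,0,0],"jaw":0.215},{"delta_pos":[0,0,0],"twist":[0,0,0],"jaw":0.215},{"delta_pos":[0,0,0],"twist":[0,0,0],"jaw":0.215},{"delta_pos":[0,0,0],"twist":[0,0,0],"jaw":0.216},{"delta_pos":[0,0,0],"twist":[0,0,0],"jaw":0.216},{"delta_pos":[0,0,0],"twist":[0,0,0],"jaw":0.216},{"delta_pos":[0,0,0],"twist":[0,0,0],"jaw":0.217},{"delta_pos":[0,0,0],"twist":[0,0,0],"jaw":0.217},{"delta_pos":[0,0,0],"twist":[0,0,0],"jaw":0.217},{"delta_pos":[0,0,0],"twist":[0,0,0],"jaw":0.217}]' 20
python3 j.py 18
python3 - <<'E'
from h import *
print(np.abs(load('wrist18')['frame'].astype(int)-load('wrist7')['frame']).max(2)[220:380,250:320].mean())
E
```

```text
time_s: 19.25
eef_pos: [590.4, -22.1, 287.5]
ee_rot: [-0.592, 0.592, -0.388, 0.386]
force: [0.1, -0.2, -3.6]
grip_width: 0.216
0.21813663194110722 [ 0.06612633 -0.10426158  0.03379397] [ 0.1536237  -0.44465573 -3.9190242 ]
6.7838392857142855
```

```bash
python3 -m handwheel '[{"delta_pos":[0,0,0],"twist":[0,0,0],"jaw":0.218},{"delta_pos":[0,0,0],"twist":[0,0,0],"jaw":0.218},{"delta_pos":[0,0,0],"twist":[0,0,0],"jaw":0.218},{"delta_pos":[0,0,0],"twist":[0,0,0],"jaw":0.219},{"delta_pos":[0,0,0],"twist":[0,0,0],"jaw":0.219},{"delta_pos":[0,0,0],"twist":[0,0,0],"jaw":0.219},{"delta_pos":[0,0,0],"twist":[0,0,0],"jaw":0.22},{"delta_pos":[0,0,0],"twist":[0,0,0],"jaw":0.22},{"delta_pos":[0,0,0],"twist":[0,0,0],"jaw":0.22},{"delta_pos":[0,0,0],"twist":[0,0,0],"jaw":0.22}]' 20
python3 j.py 19
python3 - <<'E'
from h import *
print(np.abs(load('wrist19')['frame'].astype(int)-load('wrist7')['frame']).max(2)[220:380,250:320].mean())
E
```

```text
time_s: 20.18
eef_pos: [590.4, -22.0, 287.5]
ee_rot: [-0.592, 0.592, -0.388, 0.386]
force: [0.4, -0.3, -3.6]
grip_width: 0.224
0.2218506660310136 [ 0.0502772  -0.17618074 -0.00186775] [ 0.18372844  0.30594887 -3.20734646]
7.414464285714286
```

```bash
python3 -m handwheel '[{"delta_pos":[0,0,0],"twist":[0,0,0],"jaw":0.221},{"delta_pos":[0,0,0],"twist":[0,0,0],"jaw":0.221},{"delta_pos":[0,0,0],"twist":[0,0,0],"jaw":0.221},{"delta_pos":[0,0,0],"twist":[0,0,0],"jaw":0.222},{"delta_pos":[0,0,0],"twist":[0,0,0],"jaw":0.222},{"delta_pos":[0,0,0],"twist":[0,0,0],"jaw":0.222},{"delta_pos":[0,0,0],"twist":[0,0,0],"jaw":0.223},{"delta_pos":[0,0,0],"twist":[0,0,0],"jaw":0.223},{"delta_pos":[0,0,0],"twist":[0,0,0],"jaw":0.223},{"delta_pos":[0,0,0],"twist":[0,0,0],"jaw":0.223}]' 20
python3 j.py 20
python3 - <<'E'
from h import *
print(np.abs(load('wrist20')['frame'].astype(int)-load('wrist7')['frame']).max(2)[220:380,250:320].mean())
E
```

```text
time_s: 21.12
eef_pos: [590.4, -22.1, 287.5]
ee_rot: [-0.592, 0.592, -0.388, 0.386]
force: [-0.6, -0.2, -3.9]
grip_width: 0.225
0.22368042285583328 [ 0.07865156 -0.16703894 -0.03532092] [-0.01736927  0.91883619 -3.6322446 ]
8.112678571428571
```

```bash
python3 -m handwheel '[{"delta_pos":[0,0,0],"twist":[0,0,0],"jaw":0.224},{"delta_pos":[0,0,0],"twist":[0,0,0],"jaw":0.224},{"delta_pos":[0,0,0],"twist":[0,0,0],"jaw":0.224},{"delta_pos":[0,0,0],"twist":[0,0,0],"jaw":0.224},{"delta_pos":[0,0,0],"twist":[0,0,0],"jaw":0.225},{"delta_pos":[0,0,0],"twist":[0,0,0],"jaw":0.225},{"delta_pos":[0,0,0],"twist":[0,0,0],"jaw":0.225},{"delta_pos":[0,0,0],"twist":[0,0,0],"jaw":0.225},{"delta_pos":[0,0,0],"twist":[0,0,0],"jaw":0.225},{"delta_pos":[0,0,0],"twist":[0,0,0],"jaw":0.225}]' 20
python3 j.py 21
python3 - <<'E'
from h import *
print(np.abs(load('wrist21')['frame'].astype(int)-load('wrist7')['frame']).max(2)[220:380,250:320].mean())
E
```

```text
time_s: 22.05
eef_pos: [590.4, -22.1, 287.5]
ee_rot: [-0.592, 0.592, -0.388, 0.386]
force: [-0.1, -0.3, -3.4]
grip_width: 0.225
0.22819938729497613 [ 0.04267558 -0.15520547 -0.03293522] [ 0.40731056 -0.09761581 -3.79425715]
8.689196428571428
```

```bash
python3 -m handwheel '[{"delta_pos":[0,0,0],"twist":[0,0,0],"jaw":0.226},{"delta_pos":[0,0,0],"twist":[0,0,0],"jaw":0.226},{"delta_pos":[0,0,0],"twist":[0,0,0],"jaw":0.226},{"delta_pos":[0,0,0],"twist":[0,0,0],"jaw":0.227},{"delta_pos":[0,0,0],"twist":[0,0,0],"jaw":0.227},{"delta_pos":[0,0,0],"twist":[0,0,0],"jaw":0.227},{"delta_pos":[0,0,0],"twist":[0,0,0],"jaw":0.228},{"delta_pos":[0,0,0],"twist":[0,0,0],"jaw":0.228},{"delta_pos":[0,0,0],"twist":[0,0,0],"jaw":0.228},{"delta_pos":[0,0,0],"twist":[0,0,0],"jaw":0.228}]' 20
python3 j.py 22
python3 - <<'E'
from h import *
print(np.abs(load('wrist22')['frame'].astype(int)-load('wrist7')['frame']).max(2)[220:380,250:320].mean())
E
```

```text
time_s: 22.98
eef_pos: [590.4, -22.1, 287.5]
ee_rot: [-0.592, 0.592, -0.388, 0.386]
force: [0.6, 0.1, -3.4]
grip_width: 0.23
0.22993836142014845 [ 0.03195343 -0.1613922   0.01547611] [-0.03163348 -0.17623419 -2.7533546 ]
56.58794642857143
```

```bash
python3 -m handwheel '[{"delta_pos":[0,0,0],"twist":[0,0,0],"jaw":0.228},{"delta_pos":[0,0,0],"twist":[0,0,0],"jaw":0.228},{"delta_pos":[0,0,0],"twist":[0,0,0],"jaw":0.228},{"delta_pos":[0,0,0],"twist":[0,0,0],"jaw":0.228},{"delta_pos":[0,0,0],"twist":[0,0,0],"jaw":0.228},{"delta_pos":[0,0,0],"twist":[0,0,0],"jaw":0.228},{"delta_pos":[0,0,0],"twist":[0,0,0],"jaw":0.228},{"delta_pos":[0,0,0],"twist":[0,0,0],"jaw":0.228},{"delta_pos":[0,0,0],"twist":[0,0,0],"jaw":0.228},{"delta_pos":[0,0,0],"twist":[0,0,0],"jaw":0.228}]' 20
python3 j.py 23
```

```text
time_s: 23.92
eef_pos: [590.4, -22.1, 287.5]
ee_rot: [-0.592, 0.592, -0.388, 0.386]
force: [0.9, 0.0, -3.5]
grip_width: 0.228
0.22332151888394178 [ 0.08755415 -0.05899414 -0.00016065] [ 0.25211279 -0.17452562 -2.95310293]
```

```bash
python3 -m handwheel '[{"delta_pos":[0,0,0],"twist":[0,0,0],"jaw":0.2285},{"delta_pos":[0,0,0],"twist":[0,0,0],"jaw":0.2285},{"delta_pos":[0,0,0],"twist":[0,0,0],"jaw":0.229},{"delta_pos":[0,0,0],"twist":[0,0,0],"jaw":0.229},{"delta_pos":[0,0,0],"twist":[0,0,0],"jaw":0.2295},{"delta_pos":[0,0,0],"twist":[0,0,0],"jaw":0.2295},{"delta_pos":[0,0,0],"twist":[0,0,0],"jaw":0.23},{"delta_pos":[0,0,0],"twist":[0,0,0],"jaw":0.23},{"delta_pos":[0,0,0],"twist":[0,0,0],"jaw":0.23},{"delta_pos":[0,0,0],"twist":[0,0,0],"jaw":0.23}]' 20
python3 j.py 24
```

```text
time_s: 24.85
eef_pos: [590.4, -22.0, 287.5]
ee_rot: [-0.592, 0.592, -0.388, 0.386]
force: [-0.0, 0.3, -3.3]
grip_width: 0.232
0.22921026934266736 [ 0.04637008 -0.10547583  0.0054193 ] [ 0.63177912  0.20962013 -3.24963471]
```

```bash
cat > ang.py <<'E'
from plan import *
import sys
def fproj(c,P):
    R,t,_=pose(c); q=R@np.asarray(P)+t; th=np.arctan2(np.hypot(q[0],q[1]),q[2]); ph=np.arctan2(q[1],q[0]); r=float(c['fx'])*th
    return float(c['cx'])+r*np.cos(ph), float(c['cy'])+r*np.sin(ph)
w=load('wrist'+sys.argv[1]); s,p,R=now()
h=cv2.cvtColor(w['frame'],cv2.COLOR_RGB2HSV)
m=(h[...,0]>12)&(h[...,0]<30)&(h[...,1]>130)&(h[...,2]>50)
r=np.zeros(m.shape,bool); r[200:340,262:303]=1; m=(m&r).astype(np.uint8)
n,l,st,ce=cv2.connectedComponentsWithStats(m); k=1+np.argmax(st[1:,4]); print('brass',st[k],ce[k].round(1))
for th in range(0,100,10):
    t=np.radians(th); e=np.array([0,-np.sin(t),np.cos(t)])
    print(th,[tuple(np.round(fproj(w,p+R.apply(np.array([0,-19,0])+e*d)),1)) for d in (33,14)])
E
python3 ang.py 24
```

```text
brass [ 262  272   41   53 1912] [282.1 298.1]
0 [(np.float64(280.7), np.float64(230.2)), (np.float64(280.8), np.float64(271.3))]
10 [(np.float64(280.6), np.float64(236.7)), (np.float64(280.8), np.float64(274.5))]
20 [(np.float64(280.6), np.float64(246.0)), (np.float64(280.7), np.float64(278.5))]
30 [(np.float64(280.5), np.float64(257.9)), (np.float64(280.7), np.float64(283.3))]
40 [(np.float64(280.5), np.float64(272.0)), (np.float64(280.7), np.float64(288.7))]
50 [(np.float64(280.4), np.float64(287.6)), (np.float64(280.7), np.float64(294.5))]
60 [(np.float64(280.4), np.float64(303.9)), (np.float64(280.7), np.float64(300.4))]
70 [(np.float64(280.4), np.float64(319.9)), (np.float64(280.7), np.float64(306.3))]
80 [(np.float64(280.5), np.float64(334.6)), (np.float64(280.7), np.float64(311.8))]
90 [(np.float64(280.5), np.float64(347.3)), (np.float64(280.7), np.float64(316.9))]
```

```bash
python3 -m handwheel '[{"delta_pos":[0,0,0],"twist":[0,0,0],"jaw":0.2305},{"delta_pos":[0,0,0],"twist":[0,0,0],"jaw":0.2305},{"delta_pos":[0,0,0],"twist":[0,0,0],"jaw":0.231},{"delta_pos":[0,0,0],"twist":[0,0,0],"jaw":0.231},{"delta_pos":[0,0,0],"twist":[0,0,0],"jaw":0.2315},{"delta_pos":[0,0,0],"twist":[0,0,0],"jaw":0.2315},{"delta_pos":[0,0,0],"twist":[0,0,0],"jaw":0.2315},{"delta_pos":[0,0,0],"twist":[0,0,0],"jaw":0.2315},{"delta_pos":[0,0,0],"twist":[0,0,0],"jaw":0.2315},{"delta_pos":[0,0,0],"twist":[0,0,0],"jaw":0.2315}]' 20
python3 j.py 25; python3 ang.py 25 |head -1
```

```text
time_s: 25.78
eef_pos: [590.4, -22.1, 287.5]
ee_rot: [-0.592, 0.592, -0.388, 0.386]
force: [0.3, 0.9, -3.0]
grip_width: 0.233
0.23666131192981912 [-0.0122689   0.00662626  0.00038863] [ 0.06001527 -0.70623811 -3.89122201]
brass [ 262  282   41   58 2147] [282.2 310.9]
```

```bash
cat >> ang.py <<'E'
print('bottom')
for th in range(50,100,5):
    t=np.radians(th); e=np.array([0,-np.sin(t),np.cos(t)])
    P=p+R.apply(np.array([0,-19,0])-e*127)
    print(th,np.round(fproj(w,P),1),'side',np.round(proj(load('side0'),P),1),'top side',np.round(proj(load('side0'),p+R.apply(np.array([0,-19,0])+e*33)),1))
E
python3 ang.py 25 | tail -10
python3 - <<'E'
from h import *
a=load('side25')['frame'][170:250,240:320,::-1]; b=load('wrist25')['frame'][180:340,230:340,::-1]
cv2.imwrite('pics/k25.png',np.hstack([cv2.resize(a,(480,480),interpolation=cv2.INTER_CUBIC),cv2.resize(b,(320,480))]))
E
```

```text
50 [281.5 315.9] side [247.3 214.4] top side [289.5 191. ]
55 [281.5 302.8] side [250.7 217.1] top side [288.5 190.2]
60 [281.5 289.6] side [254.3 219.6] top side [287.5 189.5]
65 [281.5 276.5] side [258.1 221.9] top side [286.4 188.8]
70 [281.5 263.4] side [262.  224.1] top side [285.3 188.1]
75 [281.5 250.3] side [266.1 226.1] top side [284.1 187.6]
80 [281.5 237.2] side [270.2 227.8] top side [282.9 187.1]
85 [281.5 224.1] side [274.4 229.4] top side [281.7 186.6]
90 [281.5 211.1] side [278.7 230.7] top side [280.5 186.3]
95 [281.5 198. ] side [283.  231.7] top side [279.2 186. ]
```

```bash
python3 -m handwheel '[{"delta_pos":[0,0,0],"twist":[0,0,0],"jaw":0.2},{"delta_pos":[0,0,0],"twist":[0,0,0],"jaw":0.15},{"delta_pos":[0,0,0],"twist":[0,0,0],"jaw":0.1},{"delta_pos":[0,0,0],"twist":[0,0,0],"jaw":0.05},{"delta_pos":[0,0,0],"twist":[0,0,0],"jaw":0},{"delta_pos":[0,0,0],"twist":[0,0,0],"jaw":0},{"delta_pos":[0,0,0],"twist":[0,0,0],"jaw":0},{"delta_pos":[0,0,0],"twist":[0,0,0],"jaw":0},{"delta_pos":[0,0,0],"twist":[0,0,0],"jaw":0},{"delta_pos":[0,0,0],"twist":[0,0,0],"jaw":0}]' 25
python3 j.py 26; python3 ang.py 26 |head -1
python3 - <<'E'
from h import *
n='26'
a=load('side'+n)['frame'][170:250,240:320,::-1]; b=load('wrist'+n)['frame'][180:340,230:340,::-1]
cv2.imwrite('pics/k26.png',np.hstack([cv2.resize(a,(480,480),interpolation=cv2.INTER_CUBIC),cv2.resize(b,(320,480))]))
E
```

```text
time_s: 26.72
eef_pos: [590.4, -22.1, 287.5]
ee_rot: [-0.592, 0.592, -0.388, 0.386]
force: [0.2, -0.3, -3.0]
grip_width: 0.225
0.22096074935143495 [-0.01682784  0.01360359 -0.04493558] [ 0.47939588 -1.26919337 -3.82879611]
brass [ 262  282   41   58 2146] [282.2 310.8]
```

```bash
cat > fit.py <<'E'
from plan import *
from scipy.optimize import least_squares
import sys
exec(open('ang.py').read().split("w=load")[0].split("import sys")[1])
def fit(n,wf,sf,wt):
    w=load('wrist'+n); sd=load('side'+n); s,p,R=now()
    def P(x):
        t=x[0]; e=np.array([0,-np.sin(t),np.cos(t)]); c=p+R.apply(np.array([0,-19,x[2]]))
        return c+R.apply(e)*x[1], c+R.apply(e)*(x[1]-160)
    def f(x):
        T,F=P(x); return np.r_[fproj(w,F)[1]-wf, np.array(proj(sd,F))-sf, fproj(w,T)[1]-wt]
    r=least_squares(f,[1.57,20,0]); T,F=P(r.x); print('theta',np.degrees(r.x[0]),'h',r.x[1],'zoff',r.x[2],'res',r.fun.round(1)); print('T',T.round(1),'F',F.round(1),'ax',((T-F)/160).round(3)); 
    print('F rel tcp tool',R.inv().apply(F-p).round(1)); return T,F
if __name__=='__main__': fit('26',208.5,[280.3,233.3],323)
E
python3 fit.py
python3 - <<'E'
from plan import *
v=np.radians(-2.3); vx=np.array([np.cos(v),np.sin(v),0])
O=np.array([659,195.5,0]); A=O-7*vx; print(A)
tgt([A[0],A[1]-60,330],rot([0,0,-1],vx)); tgt([A[0],A[1],330],rot([0,0,-1],vx)); s,p,R=now(); print(p, s['joints'].round(2))
E
```

```text
theta 88.03414902208749 h 26.07208403021512 zoff 5.112386953191207 res [-0.6 -1.4 -0.9  0. ]
T [596.  -19.7 332.5] F [590.7 -21.8 172.6] ax [0.033 0.013 0.999]
F rel tcp tool [ -0.  114.8   0.5]
[652.00563923 195.78092255   0.        ]
delta cm [-12.01  -4.25  11.96] twist [ 1.000e-03 -1.119e+00 -2.000e-03]
delta cm [-17.5   -4.25  14.36] twist [ 1.000e-03 -1.119e+00 -2.000e-03]
[590.41332007 -22.05876723 287.47213052] [-0.24  0.43  1.18  0.    1.53  0.92]
```

```bash
python3 -m handwheel '[{"delta_pos":[-0.3,0,0.2],"twist":[0,-0.02,0],"jaw":0},{"delta_pos":[-0.9,0,0.7],"twist":[0,-0.06,0],"jaw":0},{"delta_pos":[-1.8,0,1.4],"twist":[0,-0.12,0],"jaw":0},{"delta_pos":[-2.8,0,2.2],"twist":[0,-0.19,0],"jaw":0},{"delta_pos":[-3.8,0,3],"twist":[0,-0.26,0],"jaw":0},{"delta_pos":[-4.8,0,3.8],"twist":[0,-0.33,0],"jaw":0},{"delta_pos":[-5.8,0,4.6],"twist":[0,-0.4,0],"jaw":0},{"delta_pos":[-6.7,0,5.3],"twist":[0,-0.46,0],"jaw":0},{"delta_pos":[-7.3,0,5.8],"twist":[0,-0.51,0],"jaw":0},{"delta_pos":[-7.6,0,6],"twist":[0,-0.53,0],"jaw":0}]' 40
python3 - <<'E'
from plan import *
v=np.radians(-2.3); vx=np.array([np.cos(v),np.sin(v),0])
O=np.array([659,195.5,0]); A=O-7*vx
tgt([A[0],A[1],280],rot([0,0,-1],vx)); s,p,R=now(); print(s['joints'].round(2),s['grip_width'])
E
```

```text
time_s: 27.65
eef_pos: [615.1, 72.9, 287.3]
ee_rot: [0.673, -0.673, 0.218, -0.216]
force: [0.7, -0.7, -2.7]
grip_width: 0.217
delta cm [-4.19  0.74 12.13] twist [-0.    -0.585 -0.002]
[-0.07  0.5   1.08  0.    1.56  0.55] 0.21703736913780317
```

```bash
python3 -m handwheel '[{"delta_pos":[-0.1,0,0.4],"twist":[0,-0.02,0],"jaw":0},{"delta_pos":[-0.4,0.1,1.3],"twist":[0,-0.07,0],"jaw":0},{"delta_pos":[-0.9,0.1,2.6],"twist":[0,-0.13,0],"jaw":0},{"delta_pos":[-1.5,0.2,4.2],"twist":[0,-0.21,0],"jaw":0},{"delta_pos":[-2.1,0.3,6],"twist":[0,-0.29,0],"jaw":0},{"delta_pos":[-2.7,0.4,7.8],"twist":[0,-0.37,0],"jaw":0},{"delta_pos":[-3.3,0.5,9.5],"twist":[0,-0.45,0],"jaw":0},{"delta_pos":[-3.8,0.6,11],"twist":[0,-0.53,0],"jaw":0},{"delta_pos":[-4.1,0.7,11.9],"twist":[0,-0.575,0],"jaw":0},{"delta_pos":[-4.2,0.7,12.1],"twist":[0,-0.585,0],"jaw":0}]' 40
python3 - <<'E'
from plan import *
for n in('wrist','side','scene'): cap(n,n+'28')
v=np.radians(-2.3); vx=np.array([np.cos(v),np.sin(v),0])
O=np.array([659,195.5,0]); A=O-7*vx
tgt([A[0],A[1],280],rot([0,0,-1],vx)); s,p,R=now(); print(s['joints'].round(2),s['grip_width'])
a=load('scene28')['frame'][150:310,300:440,::-1]; b=load('side28')['frame'][110:270,270:410,::-1]
f=lambda x:np.clip(cv2.resize(x,None,fx=2.8,fy=3.5,interpolation=cv2.INTER_CUBIC)*1.4,0,255).astype(np.uint8)
cv2.imwrite('pics/k28.png',np.hstack([f(a),f(b)]))
E
```

```text
time_s: 28.48
eef_pos: [652.3, 195.4, 279.8]
ee_rot: [0.707, -0.707, 0.016, -0.014]
force: [-1.0, 0.3, -3.7]
grip_width: 0.221
delta cm [-0.03  0.06  0.22] twist [-0.    -0.006 -0.002]
[0.12 0.67 0.83 0.   1.64 0.16] 0.21598410016587766
```

```bash
python3 - <<'E'
from plan import *
w=load('wrist28')['frame'][130:250,220:360,::-1]
o=np.clip(cv2.resize(w,None,fx=5,fy=5,interpolation=cv2.INTER_CUBIC)*1.6,0,255).astype(np.uint8)
for k in range(0,140,10): cv2.line(o,(k*5,0),(k*5,8),(0,255,255),1); 
for k in range(0,120,10): cv2.line(o,(0,k*5),(8,k*5),(0,255,255),1)
cv2.imwrite('pics/w28.png',o)
for n,(x0,y0) in {'scene':(340,190),'side':(330,140)}.items():
    c=load(n+'28')['frame'][y0:y0+65,x0:x0+55,::-1]; cv2.imwrite('pics/%s28c.png'%n,np.clip(cv2.resize(c,None,fx=9,fy=9,interpolation=cv2.INTER_CUBIC)*1.8,0,255).astype(np.uint8))
a=np.hstack([cv2.imread('pics/scene28c.png'),cv2.imread('pics/side28c.png')]); a=cv2.resize(a,(800,int(a.shape[0]*800/a.shape[1]))); print(a.shape); cv2.imwrite('pics/ss28.png',a)
E
```

```text
(472, 800, 3)
```

```bash
cat > v28.py <<'E'
from plan import *
w=load('wrist28')
g=lambda x,y:((x+.5)/5-.5+220,(y+.5)/5-.5+130)
v=np.radians(-2.3)
for k,q in {'M1':(237,100),'M2':(243,535),'Mleftend':(187,105),'F1':(372,100),'V1':(371,297),'V2':(371,375),'apex':(415,334),'F2':(395,535),'FtopR':(457,100),'FbotR':(452,540)}.items():
    print(k,onz(w,*g(*q),119,True).round(1))
P=[onz(w,*g(*q),119,True) for q in((237,100),(243,535))]; d=(P[0]-P[1]); print('dir y',np.degrees(np.arctan2(d[1],d[0]))-90)
P=[onz(w,*g(*q),119,True) for q in((187,103),(200,540))]; d=(P[0]-P[1]); print('dir y',np.degrees(np.arctan2(d[1],d[0]))-90,P)
for z in(150,160,165,170): 
    tip=onz(w,*g(313,333),z,True); print(z,'foot +y rim',tip.round(1))
E
python3 v28.py
```

```text
M1 [639.4 238.7 119. ]
M2 [635.8 151.3 119. ]
Mleftend [629.9 238.2 119. ]
F1 [664.5 237.7 119. ]
V1 [663.1 199.6 119. ]
V2 [662.6 184.  119. ]
apex [671.4 191.9 119. ]
F2 [666.5 150.1 119. ]
FtopR [680.5 237.1 119. ]
FbotR [678.  148.5 119. ]
dir y -2.302086851353579
dir y -1.8760865261470059 [array([629.9632014 , 238.59234812, 119.        ]), array([627.0801714 , 150.57593238, 119.        ])]
150 foot +y rim [652.1 201.4 150. ]
160 foot +y rim [652.3 204.1 160. ]
165 foot +y rim [652.4 205.5 165. ]
170 foot +y rim [652.4 206.8 170. ]
```

```bash
python3 - <<'E'
from plan import *
a=load('scene28');b=load('side28')
F,e=two(a,(368.7,245.2),b,(352.5,200.7)); print('foot near rim',F,e)
# predicted foot for candidate z, near rim toward each camera
for z in (155,160,165,170):
    C=np.array([652.3,194.8,z]); o=[]
    for c in(a,b):
        d=pose(c)[2]-C; d[2]=0; d/=np.linalg.norm(d); o.append(np.round(proj(c,C+10*d),1))
    print(z,o)
# axis direction: points on shaft at upper part 
for c,(u,v) in((a,(340+283/7.27,190+215/7.27)),(b,(330+205/7.27,140+215/7.27))):
    print('upper',u,v,[np.round(proj(c,[652.3,194.8,z]),1) for z in (170,220,240,260,280)])
E
```

```text
foot near rim [654.54619336 199.73014116 156.41282793] 0.06030765185393926
155 [array([365. , 248.6]), array([350.1, 204.4])]
160 [array([365.3, 247.4]), array([350.3, 203.1])]
165 [array([365.7, 246.2]), array([350.6, 201.9])]
170 [array([366.1, 245. ]), array([350.8, 200.6])]
upper 378.9270976616231 219.5735900962861 [array([367.3, 241.2]), array([371.2, 228.5]), array([372.9, 223.1]), array([374.6, 217.6]), array([376.4, 211.8])]
upper 358.1980742778542 169.5735900962861 [array([351.4, 197.9]), array([354. , 184.8]), array([355.2, 179.4]), array([356.3, 173.8]), array([357.5, 168.1])]
```

```bash
python3 -m handwheel '[{"delta_pos":[0,0,-0.1],"twist":[0.005,0,0],"jaw":0},{"delta_pos":[-0.1,0.2,-0.2],"twist":[0.01,0,0],"jaw":0},{"delta_pos":[-0.15,0.5,-0.4],"twist":[0.015,0,0],"jaw":0},{"delta_pos":[-0.15,0.9,-0.5],"twist":[0.02,0,0],"jaw":0},{"delta_pos":[-0.15,1.3,-0.6],"twist":[0.025,0,0],"jaw":0},{"delta_pos":[-0.15,1.7,-0.7],"twist":[0.03,0,0],"jaw":0},{"delta_pos":[-0.15,2,-0.7],"twist":[0.03,0,0],"jaw":0},{"delta_pos":[-0.15,2.2,-0.7],"twist":[0.03,0,0],"jaw":0},{"delta_pos":[-0.15,2.3,-0.7],"twist":[0.03,0,0],"jaw":0},{"delta_pos":[-0.15,2.3,-0.7],"twist":[0.03,0,0],"jaw":0}]' 40
cat > look.py <<'E'
from plan import *
import sys
n=sys.argv[1]
for k in('wrist','side','scene'): cap(k,k+n)
w=load('wrist'+n)['frame'][130:250,220:360,::-1]
o=np.clip(cv2.resize(w,None,fx=5,fy=5,interpolation=cv2.INTER_CUBIC)*1.6,0,255).astype(np.uint8)
cv2.imwrite('pics/w%s.png'%n,o)
L=[]
for k,(x0,y0) in {'scene':(340,200),'side':(320,160)}.items():
    c=load(k+n)['frame'][y0:y0+70,x0:x0+50,::-1]; L.append(np.clip(cv2.resize(c,None,fx=8,fy=8,interpolation=cv2.INTER_CUBIC)*1.8,0,255).astype(np.uint8))
cv2.imwrite('pics/ss%s.png'%n,np.hstack(L))
s=telemetry.sense(); print(s['force'],s['wrist_torque'],s['grip_width'])
E
python3 look.py 29
```

```text
time_s: 29.47
eef_pos: [650.3, 187.4, 257.3]
ee_rot: [0.718, -0.696, 0.016, -0.015]
force: [-1.1, 0.4, -3.0]
grip_width: 0.22
[ 0.55691702  0.4073194  -3.07707126] [-0.01747001 -0.02088664  0.00671467] 0.220960756505973
```

```bash
python3 - <<'E'
from plan import *
w=load('wrist29'); g=lambda x,y:((x+.5)/5-.5+220,(y+.5)/5-.5+130)
for k,q in {'V1':(383,303),'V2':(383,390),'apex':(432,343),'M':(241,345),'Mend+':(185,98),'Mend-':(198,572),'F+':(386,95),'F-':(398,570)}.items(): print(k,onz(w,*g(*q),119,True).round(1))
for z in(128,135,142): print(z,onz(w,*g(315,333),z,True).round(1))
# bottom of guide edge etc
a=load('scene29');b=load('side29')
ps=(340+205/8-.4,200+405/8-.4); pd=(320+(645-400)/8-.4,160+385/8-.4)
print(two(a,ps,b,pd))
E
```

```text
V1 [663. 200. 119.]
V2 [662.4 183.9 119. ]
apex [671.5 192.3 119. ]
M [637.3 193.4 119. ]
Mend+ [629.9 238.2 119. ]
Mend- [626.7 149.9 119. ]
F+ [664.8 237.1 119. ]
F- [664.2 148.8 119. ]
128 [650.7 197.2 128. ]
135 [650.8 198.9 135. ]
142 [650.9 200.6 142. ]
(array([653.20592127, 196.28403406, 131.14590129]), np.float64(2.2560918273081114))
```

```bash
python3 - <<'E'
from plan import *
a=load('scene29');b=load('side29')
for y in (188,190,192,194,196): print(y,np.round(proj(a,[640.7,y,133]),1),np.round(proj(a,[663,y,119]),1), np.round(proj(a,[650.7,y+2,240]),1))
E
```

```text
188 [360.4 245.8] [361.5 257.6] [370.4 222.7]
190 [361.3 245.7] [362.4 257.6] [371.3 222.6]
192 [362.2 245.6] [363.3 257.5] [372.3 222.5]
194 [363.1 245.5] [364.2 257.4] [373.3 222.4]
196 [364.  245.4] [365.1 257.3] [374.3 222.4]
```

```bash
python3 - <<'E'
from plan import *
s,p,R=now(); print(p,R.as_matrix().round(3))
tgt([650.2,188.4,p[2]-48],R); tgt([650.2,188.4,p[2]-63],R)
E
```

```text
[650.39899784 187.39201086 257.75633161] [[ 0.999 -0.     0.044]
 [-0.044  0.031  0.999]
 [-0.002 -1.     0.031]]
delta cm [-0.02  4.8  -0.05] twist [0. 0. 0.]
delta cm [-0.01  6.3  -0.09] twist [0. 0. 0.]
```

```bash
python3 -m handwheel '[{"delta_pos":[0,0.2,0.05],"twist":[0,0,0],"jaw":0},{"delta_pos":[0,0.6,0.08],"twist":[0,0,0],"jaw":0},{"delta_pos":[0,1.2,0.06],"twist":[0,0,0],"jaw":0},{"delta_pos":[0,1.8,0.04],"twist":[0,0,0],"jaw":0},{"delta_pos":[0,2.5,0.02],"twist":[0,0,0],"jaw":0},{"delta_pos":[0,3.2,0],"twist":[0,0,0],"jaw":0},{"delta_pos":[0,3.8,-0.02],"twist":[0,0,0],"jaw":0},{"delta_pos":[0,4.3,-0.04],"twist":[0,0,0],"jaw":0},{"delta_pos":[0,4.7,-0.05],"twist":[0,0,0],"jaw":0},{"delta_pos":[0,4.8,-0.05],"twist":[0,0,0],"jaw":0}]' 20
python3 look.py 30
```

```text
time_s: 30.45
eef_pos: [650.1, 188.2, 208.6]
ee_rot: [0.718, -0.696, 0.016, -0.015]
force: [0.9, 0.7, -3.9]
grip_width: 0.215
[ 0.08701536 -0.77369818 -2.79089838] [-0.04889416  0.00485866 -0.02363096] 0.21891998337371946
```

```bash
python3 - <<'E'
from plan import *
w=load('wrist30'); g=lambda x,y:((x+.5)/5-.5+220,(y+.5)/5-.5+130)
for k,q in {'V1':(398,375),'V2':(398,478),'apex':(462,425),'M':(232,425)}.items(): print(k,onz(w,*g(*q),119,True).round(1))
for k,q in {'guide far L':(236,205),'guide far R':(390,207)}.items(): print(k,onz(w,*g(*q),64,True).round(1))
for z in(80,87,94): print(z,onz(w,*g(315,333),z,True).round(1))
a=load('scene30'); print(proj(a,[650.5,192,119]),proj(a,[663,192,119]))
E
```

```text
V1 [663.1 200.6 119. ]
V2 [662.6 184.4 119. ]
apex [672.5 192.4 119. ]
M [637.8 193.9 119. ]
guide far L [637.1 218.6  64. ]
guide far R [664.7 217.   64. ]
80 [650.4 198.1  80. ]
87 [650.5 199.8  87. ]
94 [650.6 201.5  94. ]
(np.float64(362.14237524394173), np.float64(252.6057942418169)) (np.float64(363.2839477525099), np.float64(257.492635953559))
```

```bash
python3 -m handwheel '[{"delta_pos":[0,0.1,0.1],"twist":[0,0,0],"jaw":0},{"delta_pos":[0,0.3,0.2],"twist":[0,0,0],"jaw":0},{"delta_pos":[0,0.5,0.25],"twist":[0,0,0],"jaw":0},{"delta_pos":[0,0.7,0.25],"twist":[0,0,0],"jaw":0},{"delta_pos":[0,0.9,0.25],"twist":[0,0,0],"jaw":0},{"delta_pos":[0,1.1,0.25],"twist":[0,0,0],"jaw":0},{"delta_pos":[0,1.3,0.25],"twist":[0,0,0],"jaw":0},{"delta_pos":[0,1.4,0.25],"twist":[0,0,0],"jaw":0},{"delta_pos":[0,1.4,0.25],"twist":[0,0,0],"jaw":0},{"delta_pos":[0,1.4,0.25],"twist":[0,0,0],"jaw":0}]' 20
python3 -c "
from h import *
s=telemetry.sense();print(s['force'],s['wrist_torque'],s['grip_width'])"
```

```text
time_s: 31.43
eef_pos: [650.4, 191.1, 195.6]
ee_rot: [0.718, -0.696, 0.016, -0.015]
force: [1.0, -0.1, -3.0]
grip_width: 0.214
[ 0.98469671 -0.06366468 -2.99546312] [-0.05973775  0.0365368  -0.04479444] 0.21392351887501584
```

```bash
python3 -m handwheel '[{"delta_pos":[0,0.1,0],"twist":[0,0,0],"jaw":0},{"delta_pos":[0,0.2,0],"twist":[0,0,0],"jaw":0},{"delta_pos":[0,0.3,0],"twist":[0,0,0],"jaw":0},{"delta_pos":[0,0.4,0],"twist":[0,0,0],"jaw":0},{"delta_pos":[0,0.5,0],"twist":[0,0,0],"jaw":0},{"delta_pos":[0,0.6,0],"twist":[0,0,0],"jaw":0},{"delta_pos":[0,0.7,0],"twist":[0,0,0],"jaw":0},{"delta_pos":[0,0.7,0],"twist":[0,0,0],"jaw":0},{"delta_pos":[0,0.7,0],"twist":[0,0,0],"jaw":0},{"delta_pos":[0,0.7,0],"twist":[0,0,0],"jaw":0}]' 20
python3 look.py 32
```

```text
time_s: 32.27
eef_pos: [650.4, 191.4, 188.7]
ee_rot: [0.718, -0.696, 0.016, -0.015]
force: [-0.8, -0.4, -2.2]
grip_width: 0.217
[ 0.06580013 -0.2152733  -3.39761326] [-0.06896537  0.02036787  0.05092852] 0.21506680242308768
```

```bash
python3 -m handwheel '[{"delta_pos":[0,0.1,0],"twist":[0,0,0],"jaw":0},{"delta_pos":[0,0.2,0],"twist":[0,0,0],"jaw":0},{"delta_pos":[0,0.3,0],"twist":[0,0,0],"jaw":0},{"delta_pos":[0,0.4,0],"twist":[0,0,0],"jaw":0},{"delta_pos":[0,0.45,0],"twist":[0,0,0],"jaw":0},{"delta_pos":[0,0.5,0],"twist":[0,0,0],"jaw":0},{"delta_pos":[0,0.5,0],"twist":[0,0,0],"jaw":0},{"delta_pos":[0,0.5,0],"twist":[0,0,0],"jaw":0},{"delta_pos":[0,0.5,0],"twist":[0,0,0],"jaw":0},{"delta_pos":[0,0.5,0],"twist":[0,0,0],"jaw":0}]' 20
python3 -c "
from h import *
s=telemetry.sense();print(s['force'],s['wrist_torque'],s['grip_width'])"
```

```text
time_s: 33.25
eef_pos: [650.4, 191.5, 183.7]
ee_rot: [0.718, -0.696, 0.016, -0.015]
force: [0.3, -0.6, -3.6]
grip_width: 0.217
[ 0.32966607 -0.59683745 -3.60726018] [-0.05378128  0.02275738 -0.00483421] 0.21651631211334554
```

```bash
python3 -m handwheel '[{"delta_pos":[0,0.1,0],"twist":[0,0,0],"jaw":0},{"delta_pos":[0,0.15,0],"twist":[0,0,0],"jaw":0},{"delta_pos":[0,0.2,0],"twist":[0,0,0],"jaw":0},{"delta_pos":[0,0.25,0],"twist":[0,0,0],"jaw":0},{"delta_pos":[0,0.3,0],"twist":[0,0,0],"jaw":0},{"delta_pos":[0,0.35,0],"twist":[0,0,0],"jaw":0},{"delta_pos":[0,0.4,0],"twist":[0,0,0],"jaw":0},{"delta_pos":[0,0.4,0],"twist":[0,0,0],"jaw":0},{"delta_pos":[0,0.4,0],"twist":[0,0,0],"jaw":0},{"delta_pos":[0,0.4,0],"twist":[0,0,0],"jaw":0}]' 20
python3 -c "
from h import *
s=telemetry.sense();print(s['force'],s['wrist_torque'],s['grip_width'])"
```

```text
time_s: 34.08
eef_pos: [650.7, 191.8, 181.0]
ee_rot: [0.718, -0.696, 0.015, -0.016]
force: [-1.7, 0.6, 4.8]
grip_width: 0.218
[-1.68309701  0.60192547  4.80156485] [-0.03913706  0.42828221  0.0275349 ] 0.21847843487591337
```

```bash
python3 -m handwheel '[{"delta_pos":[0,-0.05,0],"twist":[0,0,0],"jaw":0.2},{"delta_pos":[0,-0.05,0],"twist":[0,0,0],"jaw":0.225},{"delta_pos":[0,-0.05,0],"twist":[0,0,0],"jaw":0.23},{"delta_pos":[0,-0.05,0],"twist":[0,0,0],"jaw":0.232},{"delta_pos":[0,-0.05,0],"twist":[0,0,0],"jaw":0.234},{"delta_pos":[0,-0.05,0],"twist":[0,0,0],"jaw":0.236},{"delta_pos":[0,-0.05,0],"twist":[0,0,0],"jaw":0.24},{"delta_pos":[0,-0.05,0],"twist":[0,0,0],"jaw":0.245},{"delta_pos":[0,-0.05,0],"twist":[0,0,0],"jaw":0.25},{"delta_pos":[0,-0.05,0],"twist":[0,0,0],"jaw":0.26}]' 20
python3 look.py 35
```

```text
time_s: 34.92
eef_pos: [650.3, 191.6, 179.9]
ee_rot: [0.718, -0.696, 0.016, -0.015]
force: [0.2, -0.5, -0.2]
grip_width: 0.26
[-0.22459843  0.27116472 -0.04404646] [ 0.00492281 -0.00974986 -0.00261418] 0.2600951748939344
```

```bash
python3 -m handwheel '[{"delta_pos":[0,0,0],"twist":[0,0,0],"jaw":0.3},{"delta_pos":[0,0,0],"twist":[0,0,0],"jaw":0.4},{"delta_pos":[0,0,0],"twist":[0,0,0],"jaw":0.5},{"delta_pos":[0,0,0],"twist":[0,0,0],"jaw":0.6},{"delta_pos":[0,-0.5,0],"twist":[0,0,0],"jaw":0.6},{"delta_pos":[0,-1.5,0.05],"twist":[0,0,0],"jaw":0.6},{"delta_pos":[0,-3,0.1],"twist":[0,0,0],"jaw":0.6},{"delta_pos":[0,-5,0.15],"twist":[0,0,0],"jaw":0.6},{"delta_pos":[0,-7.5,0.2],"twist":[0,0,0],"jaw":0.6},{"delta_pos":[0,-10,0.3],"twist":[0,0,0],"jaw":0.6}]' 20
python3 look.py 36
```

```text
time_s: 35.9
eef_pos: [650.4, 191.5, 282.3]
ee_rot: [0.718, -0.696, 0.016, -0.015]
force: [0.5, -0.1, -0.4]
grip_width: 0.602
[ 0.76537252 -0.15566667 -1.13957239] [-0.02843679  0.0018114   0.04503588] 0.5996353251012061
```

```bash
python3 - <<'E'
from plan import *
def ballw(n,roi):
    w=load(n); u0,v0,u1,v1=roi
    g=cv2.cvtColor(w['frame'],cv2.COLOR_RGB2GRAY)[v0:v1,u0:u1]; m=(g<50).astype(np.uint8); k,l,st,ce=cv2.connectedComponentsWithStats(m); i=1+np.argmax(st[1:,4]); 
    c=(st[i,0]+st[i,2]/2-.5+u0, st[i,1]+st[i,3]/2-.5+v0); print(n,st[i],c); return w,c
A,a=ballw('wrist36',(100,118,150,160)); B,b=ballw('wrist32',(38,122,90,178)); 
print(two(A,a,B,b,True,True))
S,s_=ballw('scene36',(370,178,396,202)); print(two(A,a,S,s_,True,False))
s,p,R=now(); v=np.radians(-2.3); vx=np.array([np.cos(v),np.sin(v),0])
# shaft check: top centre brass in wrist36 at z=224
w=A; h=cv2.cvtColor(w['frame'],cv2.COLOR_RGB2HSV); m=((h[...,0]>12)&(h[...,0]<30)&(h[...,1]>130)&(h[...,2]>50)).astype(np.uint8); m[:200]=0;m[250:]=0;m[:,:265]=0;m[:,300:]=0
(x,y),r=cv2.minEnclosingCircle(cv2.findNonZero(m)); print('top',x,y,r,onz(w,x,y,224,True))
tgt([504,264,282],rot([0,0,-1],vx)); tgt([503,264,180],rot([0,0,-1],vx))
E
```

```text
wrist36 [  9   6  29  30 676] (np.float64(123.0), np.float64(138.5))
wrist32 [   6    8   38   41 1213] (np.float64(62.5), np.float64(150.0))
(array([506.12173263, 262.90495674, 148.34807912]), np.float64(0.029816893761669676))
scene36 [  0   0  26  24 539] (np.float64(382.5), np.float64(189.5))
(array([511.25645157, 262.85076657, 159.08896282]), np.float64(1.117015708165821))
top 282.0 224.875 16.156076431274414 [650.50380289 199.08885996 224.        ]
delta cm [-15.01   0.29   6.57] twist [-0.031 -0.004  0.003]
delta cm [-15.15  10.49   6.25] twist [-0.031 -0.004  0.003]
```

```bash
python3 -m handwheel '[{"delta_pos":[-1,-0.3,0.5],"twist":[0,0,0],"jaw":0.5},{"delta_pos":[-3,-0.3,1.3],"twist":[-0.01,0,0],"jaw":0.4},{"delta_pos":[-5.5,0,2.4],"twist":[-0.02,0,0],"jaw":0.3},{"delta_pos":[-8,0.5,3.5],"twist":[-0.03,0,0],"jaw":0.2},{"delta_pos":[-10.5,1.2,4.6],"twist":[-0.031,0,0],"jaw":0.1},{"delta_pos":[-12.5,2.5,5.5],"twist":[-0.031,0,0],"jaw":0},{"delta_pos":[-14,4,6],"twist":[-0.031,0,0],"jaw":0},{"delta_pos":[-14.8,6,6.2],"twist":[-0.031,0,0],"jaw":0},{"delta_pos":[-15,7.5,6.2],"twist":[-0.031,0,0],"jaw":0},{"delta_pos":[-15,8.2,6.2],"twist":[-0.031,0,0],"jaw":0}]' 60
python3 - <<'E'
from plan import *
for n in('wrist','side','scene'): cap(n,n+'37')
s,p,R=now(); print(R.as_matrix().round(3)); 
print(s['grip_width'],s['joints'].round(2)); d,_=tgt([505,263.5,162],R)
a=load('scene37')['frame'][150:310,300:440,::-1]; b=load('side37')['frame'][110:270,270:410,::-1]
f=lambda x:np.clip(cv2.resize(x,None,fx=2.8,fy=3.5,interpolation=cv2.INTER_CUBIC)*1.4,0,255).astype(np.uint8)
cv2.imwrite('pics/k37.png',np.hstack([f(a),f(b)]))
E
```

```text
time_s: 36.88
eef_pos: [501.8, 262.6, 198.3]
ee_rot: [-0.706, 0.707, -0.017, 0.013]
force: [0.1, 0.4, -0.7]
grip_width: 0.001
[[ 0.999 -0.002  0.044]
 [-0.044 -0.     0.999]
 [-0.002 -1.    -0.   ]]
-0.0006253990472942607 [0.27 0.43 1.41 0.   1.3  0.32]
delta cm [0.14 3.85 0.11] twist [0. 0. 0.]
```

```bash
python3 -m handwheel '[{"delta_pos":[0.2,1,0],"twist":[0,0,0],"jaw":0},{"delta_pos":[0.3,2.5,0],"twist":[0,0,0],"jaw":0},{"delta_pos":[0.3,3.5,0.05],"twist":[0,0,0],"jaw":0},{"delta_pos":[0.2,3.9,0.05],"twist":[0,0,0],"jaw":0},{"delta_pos":[-0.1,4.3,0],"twist":[0,0,0],"jaw":0},{"delta_pos":[-0.4,4.8,0],"twist":[0,0,0],"jaw":0},{"delta_pos":[-0.8,5.3,0],"twist":[0,0,0],"jaw":0},{"delta_pos":[-1.1,5.8,0],"twist":[0,0,0],"jaw":0},{"delta_pos":[-1.35,6.2,0],"twist":[0,0,0],"jaw":0},{"delta_pos":[-1.35,6.2,0],"twist":[0,0,0],"jaw":0}]' 60
python3 - <<'E'
from plan import *
for n in('wrist','scene'): cap(n,n+'38')
s,p,R=now(); print(p,s['force'])
a=load('scene38')['frame'][150:310,300:440,::-1]; b=load('wrist38')['frame'][150:370,200:480,::-1]
cv2.imwrite('pics/k38.png',np.hstack([np.clip(cv2.resize(a,(440,503),interpolation=cv2.INTER_CUBIC)*1.4,0,255).astype(np.uint8),cv2.resize(b,(360,503))]))
E
```

```text
time_s: 37.87
eef_pos: [488.7, 263.4, 138.7]
ee_rot: [-0.707, 0.707, -0.016, 0.014]
force: [-1.2, -0.5, 0.7]
grip_width: -0.003
[489.77635914 263.24989955 138.90666109] [ 0.36243647 -0.59755581  0.10866151]
```

```bash
python3 -m handwheel '[{"delta_pos":[-0.2,0.4,0],"twist":[0,0,0],"jaw":0},{"delta_pos":[-0.45,0.9,0],"twist":[0,0,0],"jaw":0},{"delta_pos":[-0.7,1.3,0],"twist":[0,0,0],"jaw":0},{"delta_pos":[-0.9,1.8,0],"twist":[0,0,0],"jaw":0},{"delta_pos":[-1.1,2.3,0],"twist":[0,0,0],"jaw":0},{"delta_pos":[-1.25,2.7,0],"twist":[0,0,0],"jaw":0},{"delta_pos":[-1.4,3.2,0],"twist":[0,0,0],"jaw":0},{"delta_pos":[-1.55,3.7,0],"twist":[0,0,0],"jaw":0},{"delta_pos":[-1.65,4.1,0],"twist":[0,0,0],"jaw":0},{"delta_pos":[-1.65,4.1,0],"twist":[0,0,0],"jaw":0}]' 60
cat > look2.py <<'E'
from plan import *
import sys
n=sys.argv[1]
for k in('wrist','scene','side'): cap(k,k+n)
s,p,R=now(); print(p,s['force'])
a=load('scene'+n)['frame'][170:310,310:400,::-1]; b=load('wrist'+n)['frame'][100:420,220:560,::-1]
cv2.imwrite('pics/k%s.png'%n,np.hstack([np.clip(cv2.resize(a,(320,503),interpolation=cv2.INTER_CUBIC)*1.4,0,255).astype(np.uint8),cv2.resize(b,(480,503))]))
E
python3 look2.py 39
```

```text
time_s: 38.8
eef_pos: [472.9, 263.9, 96.8]
ee_rot: [-0.707, 0.707, -0.016, 0.015]
force: [-0.2, 0.1, 0.4]
grip_width: 0.003
[473.52297797 263.79134632  97.41217673] [0.48926436 0.2100186  0.40985752]
```

```bash
python3 -m handwheel '[{"delta_pos":[-0.05,0.2,0],"twist":[0,0,0],"jaw":0},{"delta_pos":[-0.1,0.4,0],"twist":[0,0,0],"jaw":0},{"delta_pos":[-0.15,0.6,0],"twist":[0,0,0],"jaw":0},{"delta_pos":[-0.2,0.8,0],"twist":[0,0,0],"jaw":0},{"delta_pos":[-0.2,1,0],"twist":[0,0,0],"jaw":0},{"delta_pos":[-0.25,1.2,0],"twist":[0,0,0],"jaw":0},{"delta_pos":[-0.25,1.3,0],"twist":[0,0,0],"jaw":0},{"delta_pos":[-0.25,1.4,0],"twist":[0,0,0],"jaw":0},{"delta_pos":[-0.25,1.4,0],"twist":[0,0,0],"jaw":0},{"delta_pos":[-0.25,1.4,0],"twist":[0,0,0],"jaw":0}]' 60
python3 look2.py 40
```

```text
time_s: 39.78
eef_pos: [470.7, 264.1, 86.1]
ee_rot: [-0.707, 0.707, -0.016, 0.015]
force: [-10.9, -3.8, 27.7]
grip_width: 0.004
[470.7265246  264.10332391  86.1044639 ] [-11.06185855  -3.87232178  27.8483857 ]
```

```bash
python3 -m handwheel '[{"delta_pos":[0,-0.3,0],"twist":[0,0,0],"jaw":0},{"delta_pos":[0,-0.8,0],"twist":[0,0,0],"jaw":0},{"delta_pos":[0,-2,0],"twist":[0,0,0],"jaw":0},{"delta_pos":[0,-5,0],"twist":[0,0,0],"jaw":0},{"delta_pos":[0,-8.5,0],"twist":[0,0,0],"jaw":0},{"delta_pos":[0,-12,-0.5],"twist":[0,0,0],"jaw":0},{"delta_pos":[1.5,-15,-1.5],"twist":[0,0,0],"jaw":0},{"delta_pos":[4,-18,-2.5],"twist":[0,0,0],"jaw":0},{"delta_pos":[7,-20,-4],"twist":[0,0,0],"jaw":0},{"delta_pos":[10,-21,-5.5],"twist":[0,0,0],"jaw":0}]' 60
python3 - <<'E'
from plan import *
s,p,R=now(); print(p,s['force']); tgt([652,150,330],R)
E
```

```text
time_s: 40.77
eef_pos: [570.0, 204.2, 296.8]
ee_rot: [0.707, -0.707, 0.014, -0.016]
force: [1.3, 1.1, -0.1]
grip_width: 0.002
[570.03297401 204.21747587 296.83711907] [ 1.33097631  1.06807308 -0.06671502]
delta cm [ 8.43 -3.29 -5.06] twist [0. 0. 0.]
```

```bash
python3 -m handwheel '[{"delta_pos":[0.3,-0.5,-0.5],"twist":[0,0,0],"jaw":0},{"delta_pos":[1,-1.2,-1.5],"twist":[0,0,0],"jaw":0},{"delta_pos":[2.2,-2.2,-3],"twist":[0,0,0],"jaw":0},{"delta_pos":[3.6,-3.2,-4.5],"twist":[0,0,0],"jaw":0},{"delta_pos":[5,-3.3,-6],"twist":[0,0,0],"jaw":0},{"delta_pos":[6.4,-3.3,-7.2],"twist":[0,0,0],"jaw":0},{"delta_pos":[7.5,-3.3,-8],"twist":[0,0,0],"jaw":0},{"delta_pos":[8.2,-3.3,-8.4],"twist":[0,0,0],"jaw":0},{"delta_pos":[8.4,-3.3,-8.5],"twist":[0,0,0],"jaw":0},{"delta_pos":[8.4,-3.3,-8.5],"twist":[0,0,0],"jaw":0}]' 60
python3 - <<'E'
from plan import *
for k in('wrist','scene','side'): cap(k,k+'41')
a=load('scene41')['frame'][200:310,320:400,::-1]; b=load('wrist41')['frame'][130:330,200:360,::-1]; c=load('side41')['frame'][160:260,310:390,::-1]
L=[np.clip(cv2.resize(x,(w,560),interpolation=cv2.INTER_CUBIC)*1.5,0,255).astype(np.uint8) for x,w in((a,220),(b,448),(c,130))]
cv2.imwrite('pics/k41.png',np.hstack(L[:2]))
cv2.imwrite('pics/m41.png',np.clip(cv2.resize(load('side41')['frame'][150:260,300:400,::-1],None,fx=5,fy=5,interpolation=cv2.INTER_CUBIC)*1.5,0,255).astype(np.uint8))
E
```

```text
time_s: 41.6
eef_pos: [649.0, 115.9, 325.4]
ee_rot: [-0.707, 0.707, -0.017, 0.015]
force: [-0.1, -0.3, -0.6]
grip_width: 0.001
```

```bash
python3 - <<'E'
from plan import *
w=load('wrist41')['frame'][0:160,160:420,::-1]
cv2.imwrite('pics/w41.png',np.clip(cv2.resize(w,None,fx=3,fy=3,interpolation=cv2.INTER_CUBIC)*1.4,0,255).astype(np.uint8))
E
python3 - <<'E'
from plan import *
w=load('wrist41'); g=lambda x,y:((x+.5)/3-.5+160,(y+.5)/3-.5)
for k,q in {'M+':(354,215),'M-':(356,462),'F+':(400,213),'F-':(403,460),'Mback+':(328,213),'Vy':(440,335)}.items(): print(k,onz(w,*g(*q),119,True).round(1))
h=cv2.cvtColor(w['frame'],cv2.COLOR_RGB2HSV); m=((h[...,0]>12)&(h[...,0]<30)&(h[...,1]>130)&(h[...,2]>80)).astype(np.uint8); r=np.zeros_like(m); r[90:130,270:308]=1; m*=r
k,l,st,ce=cv2.connectedComponentsWithStats(m); i=1+np.argmax(st[1:,4]); (x,y),rad=cv2.minEnclosingCircle(cv2.findNonZero((l==i).astype(np.uint8))); print('top',st[i],ce[i],x,y,rad,onz(w,*ce[i],224,True).round(1),onz(w,x,y,224,True).round(1))
b=load('side41');a=load('scene41')
E
```

```text
M+ [648.9 237.1 119. ]
M- [645.6 148.4 119. ]
F+ [665.  237.2 119. ]
F- [662.4 148.4 119. ]
Mback+ [639.9 238.3 119. ]
Vy [677.2 192.9 119. ]
top [278 100  22  22 388] [288.14175258 110.41494845] 288.0454406738281 110.4772720336914 11.241378784179688 [656.6 195.1 224. ] [656.5 195.1 224. ]
```

```bash
python3 - <<'E'
from plan import *
s,p,R=now(); R2=rot([0,0,-1],[np.cos(np.radians(-2.3)),np.sin(np.radians(-2.3)),0])
tgt([657,240,300],R2*Ro.from_rotvec([-0.1,0,0])); print((R2*Ro.from_rotvec([-0.1,0,0])).as_matrix().round(3))
# axis from scene+side: sample shaft centre-lines
for n in('scene41','side41'):
    c=load(n); 
    v0=218 if n=='scene41' else 182
    for v in range(v0,v0+38,4):
        row=c['frame'][v].astype(int).max(1); us=np.arange(335,375) if n=='scene41' else np.arange(340,372)
        d=us[row[us]<62]; print(n,v,d.min() if len(d) else None,d.max() if len(d) else None,len(d))
E
```

```text
delta cm [ 0.33  2.63 12.36] twist [-0.1   -0.003 -0.002]
[[ 0.999 -0.004  0.04 ]
 [-0.04  -0.1    0.994]
 [ 0.    -0.995 -0.1  ]]
scene41 218 None None 0
scene41 222 None None 0
scene41 226 None None 0
scene41 230 None None 0
scene41 234 354 361 8
scene41 238 345 374 30
scene41 242 341 374 34
scene41 246 340 374 35
scene41 250 339 371 13
scene41 254 339 371 15
side41 182 None None 0
side41 186 None None 0
side41 190 None None 0
side41 194 352 357 6
side41 198 350 356 7
side41 202 349 355 7
side41 206 349 354 6
side41 210 340 354 8
side41 214 347 362 7
side41 218 357 363 7
```

```bash
python3 -m handwheel '[{"delta_pos":[0,0,0.8],"twist":[0,0,0],"jaw":0},{"delta_pos":[0.1,0,2.3],"twist":[0,0,0],"jaw":0},{"delta_pos":[0.2,0,4.5],"twist":[-0.02,0,0],"jaw":0},{"delta_pos":[0.3,0.3,7],"twist":[-0.05,0,0],"jaw":0},{"delta_pos":[0.3,0.6,9.5],"twist":[-0.08,0,0],"jaw":0},{"delta_pos":[0.3,1.2,11.5],"twist":[-0.1,0,0],"jaw":0},{"delta_pos":[0.3,2.5,12.5],"twist":[-0.1,0,0],"jaw":0},{"delta_pos":[0.3,4.5,12.6],"twist":[-0.1,0,0],"jaw":0},{"delta_pos":[0.3,7,12.6],"twist":[-0.1,0,0],"jaw":0},{"delta_pos":[0.3,9,12.6],"twist":[-0.1,0,0],"jaw":0}]' 60
python3 - <<'E'
from plan import *
cap('wrist','wrist42'); s,p,R=now(); print(p); tgt([657,236,126],R)
w=load('wrist42')['frame'][150:400,180:400,::-1]
cv2.imwrite('pics/w42.png',np.clip(cv2.resize(w,None,fx=2.4,fy=2.4,interpolation=cv2.INTER_CUBIC)*1.3,0,255).astype(np.uint8))
E
```

```text
time_s: 42.58
eef_pos: [656.4, 242.8, 233.6]
ee_rot: [-0.671, 0.741, -0.017, 0.013]
force: [0.2, 0.7, -0.5]
grip_width: -0.002
[655.47284753 242.30564145 229.35296532]
delta cm [ 0.28 10.34  0.43] twist [0. 0. 0.]
```

```bash
python3 - <<'E'
from plan import *
w=load('wrist42'); g=lambda x,y:((x+.5)/2.4-.5+180,(y+.5)/2.4-.5+150)
for k,q,z in (('foot rim+y',(252,149),64),('guide far edge',(248,118),64),('F+end',(272,120),119),('F-ish',(280,300),119),('M+end',(228,120),119),('M at V',(227,235),119),('F at V lip',(277,210),119),('Vlip2',(280,250),119),('shaftL@119',(229,232),119),('shaftR@119',(278,232),119)):
    print(k,onz(w,*g(*q),z,True).round(1))
E
```

```text
foot rim+y [656.6 203.2  64. ]
guide far edge [655.5 217.4  64. ]
F+end [664.7 238.  119. ]
F-ish [665.7 163.4 119. ]
M+end [649.7 238.6 119. ]
M at V [646.9 193.4 119. ]
F at V lip [665.5 203.  119. ]
Vlip2 [666.2 186.1 119. ]
shaftL@119 [647.7 194.6 119. ]
shaftR@119 [665.6 193.9 119. ]
```

```bash
python3 - <<'E'
from plan import *
def ball(n,roi,th):
    c=load(n); u0,v0,u1,v1=roi; g=cv2.cvtColor(c['frame'],cv2.COLOR_RGB2GRAY)[v0:v1,u0:u1]; m=(g<th).astype(np.uint8)
    k,l,st,ce=cv2.connectedComponentsWithStats(m); i=1+np.argmax(st[1:,4]); print(n,st[i],ce[i]+[u0,v0]); return c,ce[i]+[u0,v0]
im=load('scene41')['frame'][160:210,360:400,::-1]; cv2.imwrite('pics/b41.png',cv2.resize(im,None,fx=8,fy=8))
# reference: initial ball in scene0/side0
S0,s0=ball('scene0',(372,180,394,200),45); D0,d0=ball('side0',(314,155,334,174),45); print('ball0',two(S0,s0,D0,d0))
S,s_=ball('scene41',(362,165,392,190),45); D,d_=ball('side41',(304,164,322,184),45); print('ball now',two(S,s_,D,d_))
P0=two(S0,s0,D0,d0)[0];P1=two(S,s_,D,d_)[0]
E
```

```text
scene0 [  5   5  11  12 100] [382.13 190.23]Traceback (most recent call last):
  File "<stdin>", line 7, in <module>
  File "<stdin>", line 4, in ball
    return _wrapfunc(a, 'argmax', axis=axis, out=out, **kwds)
    return bound(*args, **kwds)
ValueError: attempt to get argmax of an empty sequence
```

```bash
python3 - <<'E'
from plan import *
a=load('scene0');b=load('side0')
P0,e0=two(a,(382.1,190.2),b,(323.1,163.4)); P1,e1=two(a,(374.7,194.6),b,(312.4,173.6)); print(P0,e0,P1,e1)
# predicted ball pixel for q given vise frame offset: pivot fixed so ball(q=0) matches P0
v=np.radians(-2.3); vx=np.array([np.cos(v),np.sin(v),0])
f=lambda q:-150*np.cos(.733-q)*vx+np.array([0,0,150*np.sin(.733-q)])
pv=P0-f(0); print('pivot',pv)
for q in (.45,.5,.52,.54,.56,.58,.6,.62): print(q,np.round(proj(a,pv+f(q)),1),np.round(proj(b,pv+f(q)),1),(pv+f(q)).round(1))
E
```

```text
[503.42165954 265.82006767 146.0810808 ] 0.6613251909754083 [468.5999416  267.13189262  80.65677633] 2.796257980924781
pivot [614.80742075 261.34635337  45.71575771]
0.45 [375.3 194.2] [313.  171.9] [470.9 267.1  87.6]
0.5 [374.6 195.3] [312.3 173.3] [469.  267.2  80.4]
0.52 [374.4 195.8] [312.1 173.9] [468.3 267.2  77.4]
0.54 [374.1 196.3] [311.9 174.4] [467.7 267.3  74.5]
0.56 [373.9 196.9] [311.7 175. ] [467.2 267.3  71.5]
0.58 [373.7 197.4] [311.5 175.6] [466.7 267.3  68.6]
0.6 [373.4 198. ] [311.3 176.3] [466.3 267.3  65.6]
0.62 [373.2 198.5] [311.1 176.9] [465.9 267.3  62.6]
```

```bash
python3 - <<'E'
from plan import *
for k in('scene','side'): cap(k,k+'43')
for n in('scene0','scene41','scene43'):
    c=load(n); g=cv2.cvtColor(c['frame'],cv2.COLOR_RGB2GRAY).astype(float)
    for us in ((346,356),(372,380)):
        prof=g[236:270,us[0]:us[1]].mean(1); print(n,us,prof.round(0).astype(int).tolist())
a=load('scene43')['frame'][165:315,325:405,::-1]; b=load('side43')['frame'][150:260,300:400,::-1]
cv2.imwrite('pics/k43.png',np.hstack([np.clip(cv2.resize(x,(w,600),interpolation=cv2.INTER_CUBIC)*1.5,0,255).astype(np.uint8) for x,w in((a,320),(b,480))]))
E
```

```text
scene0 (346, 356) [58, 58, 58, 58, 58, 59, 59, 60, 78, 120, 146, 131, 88, 63, 63, 63, 62, 56, 53, 58, 62, 62, 91, 130, 140, 140, 138, 138, 116, 58, 56, 56, 55, 55]
scene0 (372, 380) [56, 56, 57, 57, 57, 57, 56, 99, 143, 144, 121, 61, 62, 62, 62, 58, 50, 54, 60, 62, 68, 105, 137, 137, 137, 137, 131, 98, 54, 56, 56, 56, 57, 57]
scene41 (346, 356) [101, 69, 34, 36, 37, 37, 36, 36, 37, 36, 36, 36, 55, 83, 90, 84, 71, 64, 64, 64, 63, 56, 64, 82, 87, 86, 85, 86, 76, 48, 36, 35, 35, 35]
scene41 (372, 380) [63, 49, 38, 40, 41, 43, 44, 47, 48, 49, 54, 92, 132, 138, 117, 63, 63, 64, 64, 59, 60, 107, 144, 142, 138, 133, 126, 94, 53, 54, 52, 52, 52, 51]
scene43 (346, 356) [72, 61, 55, 60, 60, 61, 61, 62, 62, 62, 63, 62, 91, 138, 157, 138, 84, 67, 67, 67, 65, 59, 91, 137, 151, 150, 149, 149, 126, 63, 61, 59, 59, 59]
scene43 (372, 380) [58, 41, 29, 30, 30, 31, 31, 32, 33, 34, 37, 59, 82, 87, 82, 64, 65, 65, 65, 59, 54, 71, 89, 88, 89, 89, 88, 73, 39, 37, 38, 37, 37, 37]
```

```bash
python3 -m handwheel '[{"delta_pos":[0.1,1,0.1],"twist":[0,0,0],"jaw":0},{"delta_pos":[0.1,2.5,0.2],"twist":[0,0,0],"jaw":0},{"delta_pos":[0.1,4.5,0.3],"twist":[0,0,0],"jaw":0},{"delta_pos":[0.1,6.5,0.4],"twist":[0,0,0],"jaw":0},{"delta_pos":[0.1,8,0.4],"twist":[0,0,0],"jaw":0},{"delta_pos":[0.1,9,0.4],"twist":[0,0,0],"jaw":0},{"delta_pos":[0.1,9.6,0.4],"twist":[0,0,0],"jaw":0},{"delta_pos":[0.1,10,0.4],"twist":[0,0,0],"jaw":0},{"delta_pos":[0.1,10,0.4],"twist":[0,0,0],"jaw":0},{"delta_pos":[0.1,10,0.4],"twist":[0,0,0],"jaw":0}]' 60
python3 - <<'E'
from plan import *
s,p,R=now(); print(p,s['force']); tgt([656,220,p[2]],R); tgt([656,212,p[2]],R)
E
```

```text
time_s: 43.57
eef_pos: [658.1, 235.9, 137.2]
ee_rot: [-0.671, 0.741, -0.017, 0.015]
force: [1.2, -0.2, 0.1]
grip_width: -0.001
[658.10681624 235.86084357 137.15394223] [ 1.15252922 -0.15482182  0.13818777]
delta cm [-0.14  0.16 -1.59] twist [0. 0. 0.]
delta cm [-0.11  0.24 -2.38] twist [0. 0. 0.]
```

```bash
python3 -m handwheel '[{"delta_pos":[-0.1,0.3,0],"twist":[0,0,0],"jaw":0},{"delta_pos":[-0.1,0.8,0],"twist":[0,0,0],"jaw":0},{"delta_pos":[-0.1,1,-0.3],"twist":[0,0,0],"jaw":0},{"delta_pos":[-0.1,1.05,-0.7],"twist":[0,0,0],"jaw":0},{"delta_pos":[-0.1,1.1,-1.1],"twist":[0,0,0],"jaw":0},{"delta_pos":[-0.1,1.1,-1.4],"twist":[0,0,0],"jaw":0},{"delta_pos":[-0.1,1.1,-1.6],"twist":[0,0,0],"jaw":0},{"delta_pos":[-0.1,1.1,-1.7],"twist":[0,0,0],"jaw":0},{"delta_pos":[-0.1,1.15,-1.8],"twist":[0,0,0],"jaw":0},{"delta_pos":[-0.1,1.15,-1.8],"twist":[0,0,0],"jaw":0}]' 60
python3 - <<'E'
from plan import *
s,p,R=now(); print(p,s['force'],s['wrist_torque'])
E
```

```text
time_s: 44.4
eef_pos: [655.9, 216.6, 126.6]
ee_rot: [-0.671, 0.741, -0.017, 0.014]
force: [0.1, -1.1, -0.4]
grip_width: -0.002
[655.90749481 216.64492922 126.62734495] [ 0.13699973 -1.09565589 -0.44731812] [ 0.03026435 -0.01115932 -0.02545315]
```

```bash
python3 -m handwheel '[{"delta_pos":[0,0,-0.1],"twist":[0,0,0],"jaw":0},{"delta_pos":[0,0,-0.15],"twist":[0,0,0],"jaw":0},{"delta_pos":[0,0.02,-0.2],"twist":[0,0,0],"jaw":0},{"delta_pos":[0,0.02,-0.25],"twist":[0,0,0],"jaw":0},{"delta_pos":[0,0.03,-0.3],"twist":[0,0,0],"jaw":0},{"delta_pos":[0,0.03,-0.35],"twist":[0,0,0],"jaw":0},{"delta_pos":[0,0.04,-0.4],"twist":[0,0,0],"jaw":0},{"delta_pos":[0,0.04,-0.4],"twist":[0,0,0],"jaw":0},{"delta_pos":[0,0.04,-0.4],"twist":[0,0,0],"jaw":0},{"delta_pos":[0,0.04,-0.4],"twist":[0,0,0],"jaw":0}]' 60
python3 - <<'E'
from plan import *
s,p,R=now(); print(p,s['force'],s['wrist_torque'])
cap('wrist','wrist45')
w=load('wrist45')['frame'][130:350,180:400,::-1]
cv2.imwrite('pics/w45.png',np.clip(cv2.resize(w,None,fx=2.7,fy=2.7,interpolation=cv2.INTER_CUBIC)*1.5,0,255).astype(np.uint8))
E
```

```text
time_s: 45.23
eef_pos: [655.7, 212.6, 126.5]
ee_rot: [-0.671, 0.742, -0.017, 0.014]
force: [0.5, 0.1, 0.8]
grip_width: 0.002
[655.65606576 212.59995667 126.47802384] [0.52283699 0.1190561  0.8015562 ] [ 0.04670352 -0.04513487  0.03043372]
```

```bash
python3 - <<'E'
from plan import *
w=load('wrist45'); g=lambda x,y:((x+.5)/2.7-.5+180,(y+.5)/2.7-.5+130)
for k,q,z in (('foot rim+y',(281,282),64),('guide far L',(243,234),64),('guide far R',(312,234),64),('F+end',(320,255),119),('Fback+',(404,252),119),('M+end',(232,255),119),('Mback+',(184,256),119),('V apex dark',(377,440),119),('V2',(385,480),119),('shaft L z64',(246,322),64),('shaft R',(315,322),64),('M low',(240,330),66),('M top',(236,350),119),('Ftop',(323,370),119)):
    print(k,onz(w,*g(*q),z,True).round(1))
E
```

```text
foot rim+y [656.2 203.7  64. ]
guide far L [647.5 217.4  64. ]
guide far R [664.4 216.7  64. ]
F+end [664.6 237.8 119. ]
Fback+ [679.7 237.7 119. ]
M+end [648.8 238.5 119. ]
Mback+ [640.2 238.6 119. ]
V apex dark [675.3 195.4 119. ]
V2 [677.2 184.5 119. ]
shaft L z64 [646.7 192.4  64. ]
shaft R [664.5 191.6  64. ]
M low [645.1 191.2  66. ]
M top [648.2 218.5 119. ]
Ftop [664.6 213.2 119. ]
```

```bash
python3 -m handwheel '[{"delta_pos":[0,0.01,-0.05],"twist":[0,0,0],"jaw":0},{"delta_pos":[0,0.01,-0.1],"twist":[0,0,0],"jaw":0},{"delta_pos":[0,0.02,-0.15],"twist":[0,0,0],"jaw":0},{"delta_pos":[0,0.02,-0.2],"twist":[0,0,0],"jaw":0},{"delta_pos":[0,0.03,-0.25],"twist":[0,0,0],"jaw":0},{"delta_pos":[0,0.03,-0.3],"twist":[0,0,0],"jaw":0},{"delta_pos":[0,0.03,-0.3],"twist":[0,0,0],"jaw":0},{"delta_pos":[0,0.03,-0.3],"twist":[0,0,0],"jaw":0},{"delta_pos":[0,0.03,-0.3],"twist":[0,0,0],"jaw":0},{"delta_pos":[0,0.03,-0.3],"twist":[0,0,0],"jaw":0}]' 60
python3 - <<'E'
from plan import *
s,p,R=now(); print(p,s['force'],s['wrist_torque'])
E
```

```text
time_s: 46.12
eef_pos: [655.5, 209.9, 126.6]
ee_rot: [-0.671, 0.741, -0.017, 0.014]
force: [0.1, 2.6, 1.7]
grip_width: 0.003
[655.52989343 209.92754015 126.63640628] [0.0683376  2.55850439 1.70279491] [0.52686629 0.08103428 0.0291135 ]
```

```bash
python3 -m handwheel '[{"delta_pos":[0,0.01,-0.05],"twist":[0,0,0],"jaw":0},{"delta_pos":[0,0.01,-0.1],"twist":[0,0,0],"jaw":0},{"delta_pos":[0,0.02,-0.15],"twist":[0,0,0],"jaw":0},{"delta_pos":[0,0.02,-0.2],"twist":[0,0,0],"jaw":0},{"delta_pos":[0,0.02,-0.2],"twist":[0,0,0],"jaw":0},{"delta_pos":[0,0.02,-0.2],"twist":[0,0,0],"jaw":0},{"delta_pos":[0,0.02,-0.2],"twist":[0,0,0],"jaw":0},{"delta_pos":[0,0.02,-0.2],"twist":[0,0,0],"jaw":0},{"delta_pos":[0,0.02,-0.2],"twist":[0,0,0],"jaw":0},{"delta_pos":[0,0.02,-0.2],"twist":[0,0,0],"jaw":0}]' 60
python3 - <<'E'
from plan import *
s,p,R=now(); print(p,s['force'],s['wrist_torque'])
cap('wrist','wrist47'); cap('scene','scene47')
w=load('wrist47')['frame'][130:350,180:400,::-1]
cv2.imwrite('pics/w47.png',np.clip(cv2.resize(w,None,fx=2.7,fy=2.7,interpolation=cv2.INTER_CUBIC)*1.5,0,255).astype(np.uint8))
E
```

```text
time_s: 46.95
eef_pos: [655.4, 209.0, 126.7]
ee_rot: [-0.671, 0.741, -0.017, 0.014]
force: [0.4, 8.0, 1.0]
grip_width: 0.002
[655.3636493  209.00348806 126.73946125] [0.41060987 7.98890861 0.9925364 ] [1.36326303 0.06915173 0.02522285]
```

```bash
python3 -m handwheel '[{"delta_pos":[0,0,-0.05],"twist":[0,0,0],"jaw":0},{"delta_pos":[0,0.01,-0.1],"twist":[0,0,0],"jaw":0},{"delta_pos":[0,0.01,-0.15],"twist":[0,0,0],"jaw":0},{"delta_pos":[0,0.02,-0.2],"twist":[0,0,0],"jaw":0},{"delta_pos":[0,0.02,-0.2],"twist":[0,0,0],"jaw":0},{"delta_pos":[0,0.02,-0.2],"twist":[0,0,0],"jaw":0},{"delta_pos":[0,0.02,-0.2],"twist":[0,0,0],"jaw":0},{"delta_pos":[0,0.02,-0.2],"twist":[0,0,0],"jaw":0},{"delta_pos":[0,0.02,-0.2],"twist":[0,0,0],"jaw":0},{"delta_pos":[0,0.02,-0.2],"twist":[0,0,0],"jaw":0}]' 60
python3 - <<'E'
from plan import *
s,p,R=now(); print(p,s['force'],s['wrist_torque'])
E
```

```text
time_s: 47.88
eef_pos: [655.2, 208.3, 126.9]
ee_rot: [-0.672, 0.74, -0.016, 0.014]
force: [-1.5, 13.1, 2.3]
grip_width: 0.001
[655.16213256 208.34069097 126.88021098] [-1.48948718 13.05636988  2.29943184] [2.28580626 0.07305987 0.00735302]
```

```bash
python3 - <<'E'
from plan import *
R2=rot([0,0,-1],[np.cos(np.radians(-2.3)),np.sin(np.radians(-2.3)),0])
tgt([655,228,140],R2); tgt([470,264,150],R2);  tgt([470,264,110],R2)
E
```

```text
delta cm [-0.1  -1.49  1.83] twist [ 0.096 -0.002 -0.001]
delta cm [-18.74  -2.74   4.53] twist [ 0.096 -0.002 -0.001]
delta cm [-18.73   1.25   4.92] twist [ 0.096 -0.002 -0.001]
```

```bash
python3 -m handwheel '[{"delta_pos":[0,-0.1,0.6],"twist":[0,0,0],"jaw":0},{"delta_pos":[0,-0.8,1.7],"twist":[0.02,0,0],"jaw":0},{"delta_pos":[-1,-2,2.3],"twist":[0.05,0,0],"jaw":0},{"delta_pos":[-3.5,-2.7,3],"twist":[0.08,0,0],"jaw":0},{"delta_pos":[-7,-2.7,3.6],"twist":[0.096,0,0],"jaw":0},{"delta_pos":[-10.5,-2.7,4.2],"twist":[0.096,0,0],"jaw":0},{"delta_pos":[-14,-2.7,4.6],"twist":[0.096,0,0],"jaw":0},{"delta_pos":[-17,-2.5,4.7],"twist":[0.096,0,0],"jaw":0},{"delta_pos":[-18.5,-2,4.8],"twist":[0.096,0,0],"jaw":0},{"delta_pos":[-18.8,-1.5,4.8],"twist":[0.096,0,0],"jaw":0}]' 60
python3 - <<'E'
from plan import *
cap('wrist','wrist48');cap('scene','scene48');s,p,R=now(); print(p,s['force'])
tgt([470,264,97],R); tgt([468.5,264,82],R)
w=load('wrist48')['frame'][130:370,200:440,::-1]; a=load('scene48')['frame'][165:285,325:405,::-1]
cv2.imwrite('pics/w48.png',np.hstack([np.clip(cv2.resize(x,(wd,520),interpolation=cv2.INTER_CUBIC)*1.5,0,255).astype(np.uint8) for x,wd in((w,450),(a,340))]))
E
```

```text
time_s: 48.72
eef_pos: [467.9, 263.7, 137.8]
ee_rot: [-0.706, 0.708, -0.016, 0.014]
force: [0.5, 0.6, 0.2]
grip_width: -0.004
[469.79857321 263.10537842 136.93884729] [ 0.74667038  0.15484595 -0.7810755 ]
delta cm [0.03 3.99 0.11] twist [0. 0. 0.]
delta cm [-0.12  5.49  0.11] twist [0. 0. 0.]
```

```bash
cat > top.py <<'E'
from plan import *
def top(n):
    c=load(n); h=cv2.cvtColor(c['frame'],cv2.COLOR_RGB2HSV); m=((h[...,0]>14)&(h[...,0]<30)&(h[...,1]>150)&(h[...,2]>90)).astype(np.uint8); r=np.zeros_like(m); r[215:250,355:385]=1; m*=r
    k,l,st,ce=cv2.connectedComponentsWithStats(m); i=1+np.argmax(st[1:,4]); print(n,st[i],ce[i].round(1),onz(c,*ce[i],216,).round(1)); return ce[i]
if __name__=='__main__':
    for n in('scene36','scene41','scene43','scene47','scene48'): top(n)
    R2=rot([0,0,-1],[np.cos(np.radians(-2.3)),np.sin(np.radians(-2.3)),0])
    tgt([470,264,260],R2);tgt([600,140,260],R2); tgt([655,150,206],R2)
E
python3 top.py
```

```text
scene36 [369 223   9  11  60] [373.6 227.4] [647.5 201.5 216. ]
scene41 [368 225  10  10  67] [373.4 229.5] [652.6 200.1 216. ]
scene43 [368 225  10  12  78] [372.9 230.1] [654.  198.6 216. ]
scene47 [361 226  10   9  62] [365.6 229.8] [651.9 183.8 216. ]
scene48 [361 226  11  11  80] [365.7 230.1] [652.6 184.  216. ]
delta cm [-1.000e-02 -1.231e+01  3.000e-02] twist [ 0.005 -0.004 -0.002]
delta cm [ 13.52 -12.29 -11.78] twist [ 0.005 -0.004 -0.002]
delta cm [ 18.98  -6.9  -10.52] twist [ 0.005 -0.004 -0.002]
```

```bash
python3 -m handwheel '[{"delta_pos":[0,-2,0],"twist":[0,0,0],"jaw":0},{"delta_pos":[0.5,-5,-1],"twist":[0,0,0],"jaw":0},{"delta_pos":[2.5,-8,-3],"twist":[0,0,0],"jaw":0},{"delta_pos":[5.5,-10.5,-5.5],"twist":[0,0,0],"jaw":0},{"delta_pos":[9,-11.5,-8],"twist":[0,0,0],"jaw":0},{"delta_pos":[12.5,-11.5,-10],"twist":[0,0,0],"jaw":0},{"delta_pos":[15.5,-11.5,-11],"twist":[0,0,0],"jaw":0},{"delta_pos":[18,-10.5,-11.3],"twist":[0,0,0],"jaw":0},{"delta_pos":[19.1,-9,-11.3],"twist":[0,0,0],"jaw":0},{"delta_pos":[19.1,-7.5,-11.3],"twist":[0,0,0],"jaw":0}]' 60
python3 - <<'E'
from plan import *
cap('wrist','wrist49'); s,p,R=now(); print(p); tgt([656,155,206],R)
h=load('wrist49')['frame'][:,:,::-1][60:360,160:400]; cv2.imwrite('pics/w49.png',cv2.resize(h,None,fx=2,fy=2))
E
```

```text
time_s: 49.65
eef_pos: [658.8, 140.2, 210.5]
ee_rot: [-0.705, 0.708, -0.017, 0.016]
force: [-0.8, -0.3, 0.5]
grip_width: 0.001
[656.75046625 140.63593178 207.01071764]
delta cm [-0.14  0.1   1.43] twist [0. 0. 0.]
```

```bash
python3 - <<'E'
from plan import *
w=load('wrist49'); g=lambda x,y:(x/2-.25+160,y/2-.25+60)
for k,q,z in (('top',(222,300),223),('foot rim',(235,137),64),('guide far',(232,103),64),('F+',(250,52),119),('F-',(265,294),119),('M+',(202,52),119),('M at',(208,200),119),('V',(272,178),119)): print(k,onz(w,*g(*q),z,True).round(1))
E
```

```text
top [656.  179.5 223. ]
foot rim [657.2 203.1  64. ]
guide far [656.6 218.3  64. ]
F+ [665.  236.8 119. ]
F- [666.6 147.5 119. ]
M+ [648.2 237.8 119. ]
M at [647.4 184.2 119. ]
V [670.9 191.2 119. ]
```

```bash
python3 -m handwheel '[{"delta_pos":[-0.1,0,0.4],"twist":[0,0,0],"jaw":0},{"delta_pos":[-0.1,0,1],"twist":[0,0,0],"jaw":0},{"delta_pos":[-0.1,0,1.5],"twist":[0,0,0],"jaw":0},{"delta_pos":[-0.1,0,1.8],"twist":[0,0,0],"jaw":0},{"delta_pos":[-0.1,0,2.1],"twist":[0,0,0],"jaw":0},{"delta_pos":[-0.1,0,2.4],"twist":[0,0,0],"jaw":0},{"delta_pos":[-0.1,0,2.7],"twist":[0,0,0],"jaw":0},{"delta_pos":[-0.1,0,3],"twist":[0,0,0],"jaw":0},{"delta_pos":[-0.1,0,3],"twist":[0,0,0],"jaw":0},{"delta_pos":[-0.1,0,3],"twist":[0,0,0],"jaw":0}]' 60
python3 - <<'E'
from plan import *
from top import top
cap('wrist','wrist50'); cap('scene','scene50'); s,p,R=now(); print(p,s['force']); top('scene50')
h=load('wrist50')['frame'][:,:,::-1][60:360,160:400]; cv2.imwrite('pics/w50.png',cv2.resize(h,None,fx=2,fy=2))
E
```

```text
time_s: 50.53
eef_pos: [656.1, 172.3, 212.0]
ee_rot: [-0.705, 0.708, -0.016, 0.015]
force: [0.4, -0.5, -0.2]
grip_width: -0.004
[656.10138949 172.06971221 212.0423296 ] [-0.12527194  0.53619371  1.04261572]Traceback (most recent call last):
  File "<stdin>", line 3, in <module>
  File "top.py", line 4, in top
    k,l,st,ce=cv2.connectedComponentsWithStats(m); i=1+np.argmax(st[1:,4]); print(n,st[i],ce[i].round(1),onz(c,*ce[i],216,).round(1)); return ce[i]
                                                       ~~~~~~~~~^^^^^^^^^^
    return _wrapfunc(a, 'argmax', axis=axis, out=out, **kwds)
    return bound(*args, **kwds)
ValueError: attempt to get argmax of an empty sequence
```

```bash
python3 - <<'E'
from plan import *
h=load('wrist50')['frame'][:,:,::-1][60:360,160:400]; cv2.imwrite('pics/w50.png',cv2.resize(h,None,fx=2,fy=2))
E
cat > tw.py <<'E'
from plan import *
import sys
w=load(sys.argv[1]); q=[float(x) for x in sys.argv[2:]]
g=lambda x,y:(x/2-.25+160,y/2-.25+60)
print('top',onz(w,*g(q[0],q[1]),224,True).round(1),'foot rim',onz(w,*g(q[2],q[3]),64,True).round(1),'guide',onz(w,*g(q[4],q[5]),64,True).round(1))
E
python3 tw.py wrist50 243 371 245 207 242 176
```

```text
top [656.7 194.9 224. ] foot rim [657.1 203.4  64. ] guide [656.4 217.5  64. ]
```

```bash
python3 -m handwheel '[{"delta_pos":[0,-0.5,-0.8],"twist":[0,0,0],"jaw":0},{"delta_pos":[-1,-2,-1.2],"twist":[0,0,0],"jaw":0},{"delta_pos":[-4,-4,-1],"twist":[0,0,0],"jaw":0},{"delta_pos":[-7.5,-4.5,0],"twist":[0,0,0],"jaw":0},{"delta_pos":[-11,-4.5,1.8],"twist":[0,0,0],"jaw":0},{"delta_pos":[-14,-3.5,4],"twist":[0,0,0],"jaw":0},{"delta_pos":[-16.5,-1,6],"twist":[0,0,0],"jaw":0},{"delta_pos":[-18.3,2,7.6],"twist":[0,0,0],"jaw":0},{"delta_pos":[-19,5,8.3],"twist":[0,0,0],"jaw":0},{"delta_pos":[-19,7.5,8.4],"twist":[0,0,0],"jaw":0}]' 60
python3 - <<'E'
from plan import *
from top import top
cap('scene','scene51'); s,p,R=now(); print(p,s['force']); tgt([469,264,90],R); tgt([467.5,264,76],R)
top('scene51')
E
```

```text
time_s: 51.47
eef_pos: [468.0, 265.0, 136.1]
ee_rot: [-0.705, 0.708, -0.016, 0.014]
force: [0.6, -0.4, -1.4]
grip_width: 0.0
[466.81630656 263.75473651 131.57570076] [-1.399755   -0.36815554 -5.77114493]
delta cm [0.26 4.16 0.06] twist [0. 0. 0.]
delta cm [0.12 5.56 0.07] twist [0. 0. 0.]
scene51 [368 225  10  11  80] [372.7 229.9] [653.4 198.4 216. ]
```

```bash
python3 -m handwheel '[{"delta_pos":[0.25,1.2,0],"twist":[0,0,0],"jaw":0},{"delta_pos":[0.25,2.8,0],"twist":[0,0,0],"jaw":0},{"delta_pos":[0.25,3.4,0],"twist":[0,0,0],"jaw":0},{"delta_pos":[0.22,3.8,0],"twist":[0,0,0],"jaw":0},{"delta_pos":[0.2,4.2,0],"twist":[0,0,0],"jaw":0},{"delta_pos":[0.15,4.6,0],"twist":[0,0,0],"jaw":0},{"delta_pos":[0.12,4.9,0],"twist":[0,0,0],"jaw":0},{"delta_pos":[0.12,5.1,0],"twist":[0,0,0],"jaw":0},{"delta_pos":[0.12,5.2,0],"twist":[0,0,0],"jaw":0},{"delta_pos":[0.12,5.2,0],"twist":[0,0,0],"jaw":0}]' 60
python3 - <<'E'
from plan import *
cap('scene','scene52');cap('side','side52'); s,p,R=now(); print(p,s['force'])
E
```

```text
time_s: 52.35
eef_pos: [470.6, 263.9, 86.9]
ee_rot: [-0.705, 0.708, -0.016, 0.015]
force: [-8.3, -2.2, 15.2]
grip_width: 0.002
[470.50023439 263.94443022  86.81919698] [-8.83616277 -2.70047021 15.47068372]
```

```bash
python3 - <<'E'
from plan import *
def strips(n):
    c=load(n); g=cv2.cvtColor(c['frame'],cv2.COLOR_RGB2GRAY).astype(float); o=[]
    for us in ((346,356),(374,380)):
        p=g[238:256,us[0]:us[1]].mean(1); i=np.arange(238,256); w=np.clip(p-(p.min()+.45*(p.max()-p.min())),0,None)
        k=np.argmax(w); sl=slice(max(k-3,0),k+4); o.append((w[sl]*i[sl]).sum()/w[sl].sum())
    return np.round(o,2)
for n in('scene0','scene29','scene36','scene40','scene41','scene43','scene48','scene51','scene52'): print(n,strips(n))
E
```

```text
scene0 [246.1  244.74]
scene29 [246.53 244.79]
scene36 [246.53 245.04]
scene40 [250.57 248.79]
scene41 [250.38 248.62]
scene43 [250.   249.09]
scene48 [250.   248.62]
scene51 [250.   248.61]
scene52 [250.55 248.8 ]
```

```bash
python3 - <<'E'
from plan import *
a=load('scene0')
for d in (0,8,9,10,11,12): print(d,np.round(proj(a,[632+d,170,119]),2),np.round(proj(a,[634+d,225,119]),2))
E
```

```text
0 [350.84 246.31] [375.09 245.02]
8 [351.51 249.38] [375.87 248.08]
9 [351.6  249.76] [375.96 248.46]
10 [351.68 250.15] [376.06 248.85]
11 [351.77 250.53] [376.16 249.23]
12 [351.85 250.92] [376.26 249.62]
```

```bash
python3 -m handwheel '[{"delta_pos":[0,-1,0],"twist":[0,0,0],"jaw":0},{"delta_pos":[0.2,-1.5,0],"twist":[0,0,0],"jaw":0},{"delta_pos":[0.4,-1,0],"twist":[0,0,0],"jaw":0},{"delta_pos":[0.4,-0.5,0],"twist":[0,0,0],"jaw":0},{"delta_pos":[0.3,-0.1,0],"twist":[0,0,0],"jaw":0},{"delta_pos":[0.2,0.2,0],"twist":[0,0,0],"jaw":0},{"delta_pos":[0.1,0.4,0],"twist":[0,0,0],"jaw":0},{"delta_pos":[0,0.6,0],"twist":[0,0,0],"jaw":0},{"delta_pos":[-0.1,0.7,0],"twist":[0,0,0],"jaw":0},{"delta_pos":[-0.1,0.7,0],"twist":[0,0,0],"jaw":0}]' 60
python3 - <<'E'
from plan import *
for k in('scene','side','wrist'): cap(k,k+'53')
s,p,R=now(); print(p,s['force'])
a=load('scene53')['frame'][165:285,325:405,::-1]; b=load('side53')['frame'][150:260,300:400,::-1]
cv2.imwrite('pics/k53.png',np.hstack([np.clip(cv2.resize(x,(w,540),interpolation=cv2.INTER_CUBIC)*1.6,0,255).astype(np.uint8) for x,w in((a,340),(b,450))]))
cv2.imwrite('pics/w53.png',np.clip(load('wrist53')['frame'][:,:,::-1]*1.4,0,255).astype(np.uint8))
E
```

```text
time_s: 53.28
eef_pos: [473.2, 264.1, 81.3]
ee_rot: [-0.706, 0.708, -0.013, 0.018]
force: [1.5, -4.5, 26.8]
grip_width: 0.0
[473.24016893 264.0888327   81.26840408] [ 1.80118316 -4.12841481 27.40102477]
```

```bash
python3 -m handwheel '[{"delta_pos":[0,0,0],"twist":[0,0,0],"jaw":0},{"delta_pos":[0,-0.2,0],"twist":[0,0,0],"jaw":0},{"delta_pos":[0,-0.5,0],"twist":[0,0,0],"jaw":0},{"delta_pos":[0,-1,0],"twist":[0,0,0],"jaw":0},{"delta_pos":[0,-2,0],"twist":[0,0,0],"jaw":0},{"delta_pos":[0,-3.5,0],"twist":[0,0,0],"jaw":0},{"delta_pos":[0,-5,0],"twist":[0,0,0],"jaw":0},{"delta_pos":[0,-6,0],"twist":[0,0,0],"jaw":0},{"delta_pos":[0,-6.5,0],"twist":[0,0,0],"jaw":0},{"delta_pos":[0,-6.5,0],"twist":[0,0,0],"jaw":0}]' 60
python3 - <<'E'
from plan import *
for k in('scene','side','wrist'): cap(k,k+'54')
s,p,R=now(); print(p,s['force'])
for n,c0 in(('scene54',(362,180,392,206)),('side54',(300,162,324,186))):
    u0,v0,u1,v1=c0; im=load(n)['frame'][v0:v1,u0:u1,::-1]; cv2.imwrite('pics/b_%s.png'%n,np.clip(cv2.resize(im,(360,360),interpolation=cv2.INTER_CUBIC)*1.5,0,255).astype(np.uint8))
cv2.imwrite('pics/b54.png',np.hstack([cv2.imread('pics/b_scene54.png'),cv2.imread('pics/b_side54.png')]))
E
```

```text
time_s: 54.27
eef_pos: [470.1, 264.3, 143.6]
ee_rot: [-0.706, 0.708, -0.016, 0.015]
force: [-0.3, -1.0, -1.3]
grip_width: -0.0
[469.57340887 264.05536843 142.15494272] [-0.90665074  0.09718067  0.40427546]
```

```bash
python3 - <<'E'
from plan import *
def strips(n):
    c=load(n); g=cv2.cvtColor(c['frame'],cv2.COLOR_RGB2GRAY).astype(float); o=[]
    for us in ((346,354),(374,380)):
        p=g[238:256,us[0]:us[1]].mean(1); i=np.arange(238,256); w=np.clip(p-(p.min()+.45*(p.max()-p.min())),0,None)
        k=np.argmax(w); sl=slice(max(k-3,0),k+4); o.append((w[sl]*i[sl]).sum()/w[sl].sum())
    return np.round(o,2)
for n in('scene0','scene36','scene51','scene52','scene53','scene54'): print(n,strips(n))
# lever rod direction in side view: compare side53, side54 rod midpoint rows
for n in('side41','side52','side53','side54'):
    c=load(n)['frame'].astype(int).sum(2); out=[]
    for u in (322,328,334):
        col=c[170:205,u]; k=np.arange(170,205); 
        out.append([int(x) for x in col[::1]])
    print(n,[int(170+np.argmin(o)) for o in out])
a=[np.clip(cv2.resize(load(n)['frame'][165:205,305:345,::-1],(260,260),interpolation=cv2.INTER_CUBIC)*1.5,0,255).astype(np.uint8) for n in('side52','side53','side54')]
cv2.imwrite('pics/rod.png',np.hstack(a))
E
```

```text
scene0 [246.14 244.74]
scene36 [246.61 245.04]
scene51 [250.06 248.61]
scene52 [250.67 248.8 ]
scene53 [250.84 249.03]
scene54 [250.31 248.71]
side41 [187, 204, 204]
side52 [187, 204, 203]
side53 [188, 204, 203]
side54 [195, 204, 203]
```

```bash
python3 -m handwheel '[{"delta_pos":[0.3,2,0],"twist":[0,0,0],"jaw":0},{"delta_pos":[0.3,4,0],"twist":[0,0,0],"jaw":0},{"delta_pos":[0.3,5,0],"twist":[0,0,0],"jaw":0},{"delta_pos":[0.2,5.6,0],"twist":[0,0,0],"jaw":0},{"delta_pos":[0.1,6.1,0],"twist":[0,0,0],"jaw":0},{"delta_pos":[0,6.4,0],"twist":[0,0,0],"jaw":0},{"delta_pos":[0,6.6,0],"twist":[0,0,0],"jaw":0},{"delta_pos":[0,6.7,0],"twist":[0,0,0],"jaw":0},{"delta_pos":[0,6.7,0],"twist":[0,0,0],"jaw":0},{"delta_pos":[0,6.7,0],"twist":[0,0,0],"jaw":0}]' 60
python3 - <<'E'
from plan import *
s,p,R=now(); print(p,s['force'])
E
```

```text
time_s: 55.25
eef_pos: [469.1, 263.7, 79.4]
ee_rot: [-0.705, 0.709, -0.016, 0.014]
force: [-16.6, -7.3, 37.4]
grip_width: 0.0
[469.13592853 263.73787187  79.38006548] [-16.56388615  -7.27420894  37.42458028]
```

```bash
python3 -m handwheel '[{"delta_pos":[0,-0.3,0],"twist":[0,0,0],"jaw":0},{"delta_pos":[0,-1,0],"twist":[0,0,0],"jaw":0},{"delta_pos":[0,-4,0],"twist":[0,0,0],"jaw":0},{"delta_pos":[0,-8,0],"twist":[0,0,0],"jaw":0},{"delta_pos":[1,-12,-1],"twist":[0,0,0],"jaw":0},{"delta_pos":[4,-14.5,-3],"twist":[0,0,0],"jaw":0},{"delta_pos":[7.5,-15,-5.5],"twist":[0,0,0],"jaw":0},{"delta_pos":[11,-15,-8],"twist":[0,0,0],"jaw":0},{"delta_pos":[14.5,-14.5,-10],"twist":[0,0,0],"jaw":0},{"delta_pos":[17.5,-13.8,-10.8],"twist":[0,0,0],"jaw":0}]' 60
python3 - <<'E'
from plan import *
for k in('scene','wrist'): cap(k,k+'56')
s,p,R=now(); print(p,s['force']); tgt([656.5,165,207],R)
from top import top
top('scene56')
h=load('wrist56')['frame'][:,:,::-1][60:360,160:400]; cv2.imwrite('pics/w56.png',np.clip(cv2.resize(h,None,fx=2,fy=2)*1.3,0,255).astype(np.uint8))
E
```

```text
time_s: 56.08
eef_pos: [642.1, 146.1, 214.9]
ee_rot: [-0.705, 0.709, -0.016, 0.016]
force: [0.3, 1.1, 0.3]
grip_width: -0.002
[642.70832217 145.8337044  210.16625286] [-0.78947953 -0.1479711  -0.43245118]
delta cm [1.29 0.3  1.98] twist [0. 0. 0.]
scene56 [368 225  10  11  69] [372.6 230.2] [654.1 198.1 216. ]
```

```bash
python3 tw.py wrist56 288 240 266 143 264 112; python3 -m handwheel '[{"delta_pos":[0.5,0.1,0.4],"twist":[0,0,0],"jaw":0},{"delta_pos":[1.1,0.2,1.2],"twist":[0,0,0],"jaw":0},{"delta_pos":[1.3,0.3,1.8],"twist":[0,0,0],"jaw":0},{"delta_pos":[1.3,0.3,2.2],"twist":[0,0,0],"jaw":0},{"delta_pos":[1.3,0.3,2.4],"twist":[0,0,0],"jaw":0},{"delta_pos":[1.3,0.3,2.5],"twist":[0,0,0],"jaw":0},{"delta_pos":[1.3,0.3,2.6],"twist":[0,0,0],"jaw":0},{"delta_pos":[1.3,0.3,2.7],"twist":[0,0,0],"jaw":0},{"delta_pos":[1.3,0.3,2.8],"twist":[0,0,0],"jaw":0},{"delta_pos":[1.3,0.3,2.8],"twist":[0,0,0],"jaw":0}]' 60
python3 - <<'E'
from plan import *
for k in('wrist',): cap(k,k+'57')
s,p,R=now(); print(p,s['force'])
h=load('wrist57')['frame'][:,:,::-1][60:360,160:400]; cv2.imwrite('pics/w57.png',np.clip(cv2.resize(h,None,fx=2,fy=2)*1.3,0,255).astype(np.uint8))
E
```

```text
top [656.9 195.8 224. ] foot rim [657.1 203.5  64. ] guide [656.8 217.3  64. ]
time_s: 57.02
eef_pos: [654.4, 176.0, 211.4]
ee_rot: [-0.705, 0.709, -0.016, 0.015]
force: [-1.4, -2.5, 1.1]
grip_width: 0.002
[654.48476846 175.9394505  211.27420988] [-0.84091658 -1.97302154  1.68975508]
```

```bash
python3 tw.py wrist57 253 381 250 216 246 184; python3 -m handwheel '[{"delta_pos":[0,0,0.05],"twist":[0,0,0],"jaw":0},{"delta_pos":[0,0,0.1],"twist":[0,0,0],"jaw":0},{"delta_pos":[0,0,0.1],"twist":[0,0,0],"jaw":0},{"delta_pos":[0,0,0.1],"twist":[0,0,0],"jaw":0},{"delta_pos":[0,0,-0.3],"twist":[0,0,0],"jaw":0},{"delta_pos":[0,0,-1],"twist":[0,0,0],"jaw":0},{"delta_pos":[0,0,-2],"twist":[0,0,0],"jaw":0},{"delta_pos":[0,-1,-2.5],"twist":[0,0,0],"jaw":0},{"delta_pos":[0,-1,-2.5],"twist":[0,0,0],"jaw":0},{"delta_pos":[0,-1,-2.5],"twist":[0,0,0],"jaw":0}]' 60
python3 - <<'E'
from plan import *
from top import top
for k in('wrist','scene','side'): cap(k,k+'58')
s,p,R=now(); print(p,s['force']); top('scene58')
h=load('wrist58')['frame'][:,:,::-1][60:360,160:400]; cv2.imwrite('pics/w58.png',np.clip(cv2.resize(h,None,fx=2,fy=2)*1.3,0,255).astype(np.uint8))
E
```

```text
top [657.2 196.4 224. ] foot rim [657.6 202.8  64. ] guide [656.5 217.5  64. ]
time_s: 57.9
eef_pos: [653.8, 150.9, 222.3]
ee_rot: [-0.706, 0.708, -0.016, 0.016]
force: [0.6, -0.2, -0.6]
grip_width: 0.001
[653.29766101 151.62224306 221.0119944 ] [-0.24934282  0.96745928 -0.51649618]
scene58 [371 226   7  10  52] [374.4 230.1] [654.2 201.8 216. ]
```

```bash
python3 tw.py wrist58 250 252 248 159 244 128; python3 - <<'E'
from plan import *
w=load('wrist58'); g=lambda x,y:(x/2-.25+160,y/2-.25+60)
for k,q,z in (('F+',(264,84),119),('F-',(268,309),119),('M+',(222,84),119),('M-',(226,309),119)): print(k,onz(w,*g(*q),z,True).round(1))
a=load('scene58')['frame'][165:285,325:405,::-1]; b=load('side58')['frame'][150:260,300:400,::-1]
cv2.imwrite('pics/k58.png',np.hstack([np.clip(cv2.resize(x,(wd,540),interpolation=cv2.INTER_CUBIC)*1.6,0,255).astype(np.uint8) for x,wd in((a,340),(b,450))]))
E
```

```text
top [657.1 197.6 224. ] foot rim [657.4 202.7  64. ] guide [656.2 217.2  64. ]
F+ [664.6 236.2 119. ]
F- [662.8 148.3 119. ]
M+ [649.1 236.9 119. ]
M- [646.1 149.1 119. ]
```

```bash
python3 -m handwheel '[{"delta_pos":[-1.5,-1,0],"twist":[0,0,0],"jaw":0},{"delta_pos":[-4.5,-2,0],"twist":[0,0,0],"jaw":0},{"delta_pos":[-8,-2.5,1],"twist":[0,0,0],"jaw":0},{"delta_pos":[-11.5,-2.5,3],"twist":[0,0,0],"jaw":0},{"delta_pos":[-14.5,-1.5,5.3],"twist":[0,0,0],"jaw":0},{"delta_pos":[-16.8,0.5,7.5],"twist":[0,0,0],"jaw":0},{"delta_pos":[-18.2,3.5,9.3],"twist":[0,0,0],"jaw":0},{"delta_pos":[-18.7,6.5,10.3],"twist":[0,0,0],"jaw":0},{"delta_pos":[-18.7,8.5,10.5],"twist":[0,0,0],"jaw":0},{"delta_pos":[-18.7,9.5,10.5],"twist":[0,0,0],"jaw":0}]' 60
python3 - <<'E'
from plan import *
from top import top
cap('scene','scene59'); s,p,R=now(); print(p,s['force']); tgt([471,264,90],R); tgt([470,264,75],R); top('scene59')
E
```

```text
time_s: 58.88
eef_pos: [469.3, 264.7, 123.5]
ee_rot: [-0.705, 0.709, -0.017, 0.013]
force: [-0.5, -0.6, 0.1]
grip_width: 0.003
[469.48172314 264.04798465 122.96568247] [-0.35826609 -0.40583426 -1.99512378]
delta cm [0.17 3.3  0.02] twist [0. 0. 0.]
delta cm [0.08 4.8  0.03] twist [0. 0. 0.]
scene59 [368 225  11  10  72] [373.6 229.6] [652.8 200.4 216. ]
```

```bash
python3 -m handwheel '[{"delta_pos":[0.3,1.5,0],"twist":[0,0,0],"jaw":0},{"delta_pos":[0.3,2.8,0],"twist":[0,0,0],"jaw":0},{"delta_pos":[0.3,3.4,0],"twist":[0,0,0],"jaw":0},{"delta_pos":[0.25,3.9,0],"twist":[0,0,0],"jaw":0},{"delta_pos":[0.2,4.3,0],"twist":[0,0,0],"jaw":0},{"delta_pos":[0.2,4.6,0],"twist":[0,0,0],"jaw":0},{"delta_pos":[0.2,4.8,0],"twist":[0,0,0],"jaw":0},{"delta_pos":[0.2,4.9,0],"twist":[0,0,0],"jaw":0},{"delta_pos":[0.2,4.9,0],"twist":[0,0,0],"jaw":0},{"delta_pos":[0.2,4.9,0],"twist":[0,0,0],"jaw":0}]' 60
python3 - <<'E'
from plan import *
from top import top
cap('scene','scene60'); s,p,R=now(); print(p,s['force']); top('scene60')
E
```

```text
time_s: 59.77
eef_pos: [472.0, 263.7, 80.3]
ee_rot: [-0.705, 0.709, -0.017, 0.014]
force: [-17.2, -4.1, 27.1]
grip_width: -0.005
[472.00750704 263.69068099  80.27118726] [-16.46433868  -4.91478678  26.97772622]
scene60 [368 225  11  11  73] [373.2 229.9] [653.6 199.4 216. ]
```

```bash
python3 -m handwheel '[{"delta_pos":[0,0.1,0],"twist":[0,0,0],"jaw":0},{"delta_pos":[0,0.15,0],"twist":[0,0,0],"jaw":0},{"delta_pos":[0,0.2,0],"twist":[0,0,0],"jaw":0},{"delta_pos":[0,0.2,0],"twist":[0,0,0],"jaw":0},{"delta_pos":[0,0.2,0],"twist":[0,0,0],"jaw":0},{"delta_pos":[0,0.2,0],"twist":[0,0,0],"jaw":0},{"delta_pos":[0,0.2,0],"twist":[0,0,0],"jaw":0},{"delta_pos":[0,0.2,0],"twist":[0,0,0],"jaw":0},{"delta_pos":[0,0.2,0],"twist":[0,0,0],"jaw":0},{"delta_pos":[0,0.2,0],"twist":[0,0,0],"jaw":0}]'
```

```text
time_s: 60.65
eef_pos: [471.8, 263.7, 78.9]
ee_rot: [-0.705, 0.709, -0.017, 0.014]
force: [-19.0, -5.7, 34.0]
grip_width: 0.003
```

```bash
python3 -m handwheel '[{"delta_pos":[0,-0.2,0],"twist":[0,0,0],"jaw":0},{"delta_pos":[0,-0.5,0],"twist":[0,0,0],"jaw":0},{"delta_pos":[0,-1,0],"twist":[0,0,0],"jaw":0},{"delta_pos":[0,-2.5,0],"twist":[0,0,0],"jaw":0},{"delta_pos":[0,-5,0],"twist":[0,0,0],"jaw":0},{"delta_pos":[0,-8,0],"twist":[0,0,0],"jaw":0},{"delta_pos":[0,-11,0],"twist":[0,0,0],"jaw":0},{"delta_pos":[0,-13,0],"twist":[0,0,0],"jaw":0},{"delta_pos":[0,-13,0],"twist":[0,0,0],"jaw":0},{"delta_pos":[0,-13,0],"twist":[0,0,0],"jaw":0}]'
cat h.py top.py | head -80
```

```text
time_s: 61.48
eef_pos: [473.7, 264.3, 206.6]
ee_rot: [-0.706, 0.708, -0.015, 0.016]
force: [-0.5, -0.4, -0.4]
grip_width: 0.002
import numpy as np, cv2
from rig import telemetry, imaging, ctrl
def cap(n,fn):
    c=imaging.capture(n); np.savez('pics/'+fn+'.npz',**c)
    cv2.imwrite('pics/'+fn+'.png',c['frame'][:,:,::-1]); return c
def load(fn): return dict(np.load('pics/'+fn+'.npz'))
def pose(c):
    R=cv2.Rodrigues(np.asarray(c['rvec'],float).reshape(3,1))[0]; t=np.asarray(c['tvec'],float).reshape(3)
    return R,t,-R.T@t
def ray(c,u,v,fish=False):
    x=(u-float(c['cx']))/float(c['fx']); y=(v-float(c['cy']))/float(c['fy'])
    if fish:
        th=np.hypot(x,y); s=np.sinc(th/np.pi); d=np.array([x*s,y*s,np.cos(th)])
    else: d=np.array([x,y,1.])
    R,t,o=pose(c); return o,R.T@d
def onz(c,u,v,z,fish=False):
    o,d=ray(c,u,v,fish); return o+d*(z-o[2])/d[2]
def pt(c,u,v,fish=False):
    z=c['z_map'][int(round(v)),int(round(u))]; o,d=ray(c,u,v,fish)
    R,t,_=pose(c); return o+d*z/((R@d)[2])
def proj(c,P):
    R,t,_=pose(c); p=R@np.asarray(P,float)+t; return float(c['fx'])*p[0]/p[2]+fl
[... 751 characters left out ...]
v@yv);xv/=np.linalg.norm(xv)
    return Ro.from_matrix(np.stack([xv,yv,np.cross(xv,yv)],1))
from plan import *
def top(n):
    c=load(n); h=cv2.cvtColor(c['frame'],cv2.COLOR_RGB2HSV); m=((h[...,0]>14)&(h[...,0]<30)&(h[...,1]>150)&(h[...,2]>90)).astype(np.uint8); r=np.zeros_like(m); r[215:250,355:385]=1; m*=r
    k,l,st,ce=cv2.connectedComponentsWithStats(m); i=1+np.argmax(st[1:,4]); print(n,st[i],ce[i].round(1),onz(c,*ce[i],216,).round(1)); return ce[i]
if __name__=='__main__':
    for n in('scene36','scene41','scene43','scene47','scene48'): top(n)
    R2=rot([0,0,-1],[np.cos(np.radians(-2.3)),np.sin(np.radians(-2.3)),0])
    tgt([470,264,260],R2);tgt([600,140,260],R2); tgt([655,150,206],R2)
```

```bash
python3 - <<'E' 2>&1 | tail -8
from top import *
c=cap('scene','scene70'); d=cap('side','side70')
top('scene70')
def crop(c,P,f,w=90):
    u,v=map(int,proj(c,P)); h,W=c['frame'].shape[:2]; u=min(max(u,w),W-w); v=min(max(v,w),h-w)
    return cv2.resize(c['frame'][v-w:v+w,u-w:u+w,::-1],(390,390),interpolation=cv2.INTER_CUBIC)
a=np.hstack([crop(c,[600,200,130],0),crop(d,[600,200,130],0)]); cv2.imwrite('pics/end70.png',a)
E
```

```text
scene70 [369 225  10  10  65] [373.8 229.3] [652.3 201.  216. ]
```

View pics/end70.png

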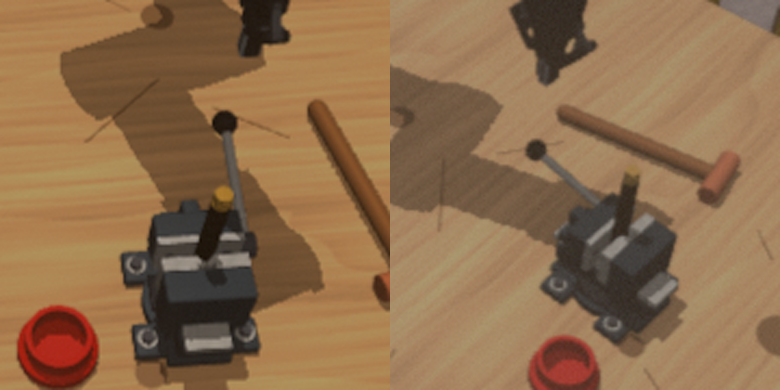

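```bash
python3 - <<'E' 2>&1 | tail -20
from h import *
for n in('scene70','side70'):
    c=load(n); h=cv2.cvtColor(c['frame'],cv2.COLOR_RGB2HSV)
    a=np.array(proj(c,[657,195,119]));b=np.array(proj(c,[657,195,222]))
    print(n,a.round(1),b.round(1))
    # brass + brown centre rowwise
    for v in range(int(b[1])-6,int(a[1])+8,2):
        us=np.arange(int(b[0])-22,int(b[0])+22)
        r=h[v,us]; g=c['frame'][v,us].astype(int)
        ok=((g[:,0]-g[:,2]>8)&(g.sum(1)<170))|((r[:,0]>14)&(r[:,0]<30)&(r[:,1]>150)&(r[:,2]>90))
        e=a+(b-a)*(v-a[1])/(b[1]-a[1])
        print(v,us[ok].min() if ok.any() else None,us[ok].max() if ok.any() else None,us[ok].mean().round(1) if ok.any() else None,'vert',e[0].round(1))
E
```

```text
179 None None None vert 357.0
181 None None None vert 356.6
183 None None None vert 356.2
185 None None None vert 355.7
187 None None None vert 355.3
189 None None None vert 354.9
191 353 354 353.5 vert 354.5
193 352 358 355.0 vert 354.1
195 352 357 354.5 vert 353.7
197 345 357 351.0 vert 353.2
199 344 357 350.5 vert 352.8
201 349 356 352.5 vert 352.4
203 349 356 352.5 vert 352.0
205 349 356 352.5 vert 351.6
207 350 355 352.5 vert 351.2
209 349 354 351.5 vert 350.8
211 348 354 351.0 vert 350.3
213 347 354 350.5 vert 349.9
215 347 363 356.8 vert 349.5
217 333 375 361.6 vert 349.1
```

```bash
python3 - <<'E'
from h import *
o=[]
for n in('scene70','side70'):
    c=load(n); a=np.array(proj(c,[657,197,170])).astype(int); w=32
    im=cv2.resize(c['frame'][a[1]-w:a[1]+w,a[0]-w:a[0]+w,::-1],(390,390),interpolation=cv2.INTER_CUBIC)
    for dy in (0,):
        p=[tuple(int(x) for x in ((np.array(proj(c,[657,197+dy,z]))-a+w)*390/64)) for z in(64,224)]
        cv2.line(im,p[0],p[1],(0,255,0),1)
    o.append(np.clip(im.astype(float)*1.6,0,255).astype(np.uint8))
cv2.imwrite('pics/end71.png',np.hstack(o))
E
```

```text
(no output)
```

View pics/end71.png

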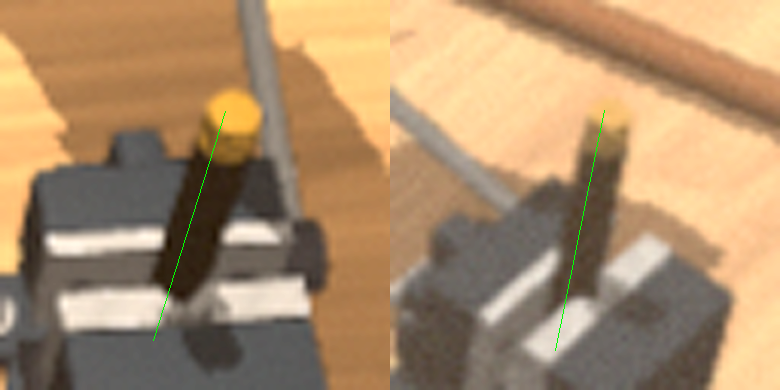

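```bash
python3 -c "
from rig import ctrl,telemetry; s=telemetry.sense(); print(s['time_s'],s['force']); print(ctrl.finish_job())"
```

```text
61.5833 [ 0.28293801 -0.18860599  0.52333485]
the job is handed in; nothing more can be done
None
```

The job was handed in at about 61.6 s. The shaft stands clamped in the vise, threaded end up, but I had no way to measure the jaw's clamping force.

I gripped the greasy shaft near its thread and lifted it out past the deck. I eased the jaw opening until it swung down and hung plumb, stood it on the guide between the open jaws and let go. I then pressed the lever's ball down with closed fingertips.

**Trouble on the way:**
- **First press:** the first press (28 N) left the shaft loose, and the gripper's body then accidentally pushed it over. I pushed it back upright and pressed the lever again, with up to about 37 N and finally 34 N.
- **Spring-back:** in the earlier presses the lever came back by about 0.06 rad on release. I did not measure it after the last one.

**Last checks:**
- **Shaft position:** in the enlarged views the side camera shows the shaft parallel to the vertical. The scene camera shows a lean of about 0.015 rad, and puts its top at y = 201 mm, against 198–200 mm expected when upright.
- **Clamping:** a touch test before the last presses held about 2.5 N at the shaft's top, but moved the top about 2 mm. I did not repeat it after the last press.
- **Robot and surroundings:** the wrist force was about 0.6 N or less with the hand clear above the lever. The hammer and the red seat are in the last pictures with no sign of having been moved. I did not check the tin or the other shaft again at the end.

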